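Join the two-leaf splash guard and set its stay

ROBOT

A 6-joint arm with a two-finger parallel gripper is mounted at the origin on the work surface. World frame = base frame: x ahead of the robot, y to its left, z up, the work surface at z = 0. Lengths are in m, angles in rad, forces in N, time in s.
With the tool pointing down it reaches from about 0.375 to 0.975 m from the base axis. Payload 3.8 kg.
Tool frame: the origin (TCP) lies on the mounting face of the last link; the fingertips stand 173 mm ahead of it and the grasp point (between the pads) lies 155 mm ahead of it; z points along the fingers, y is the direction in which the jaws open and shut (so a half turn about z gives the same grasp; the last joint's range is limited). The gripper opens to 85 mm and grips with 20 to 120 N. Pads are 22 mm wide; open, the fingers measure 114 mm over their backs; the gripper's body (76 mm by 85 mm) begins 54 mm behind the grasp point. The pads swing forward as they close: fully open they stand 13 mm farther back than shut.
Start: joints at [1.29, 0.264, 1.604, -0, 1.274, -0.037], TCP at [0.163, 0.655, 0.405] pointing down, gripper open.
Joint ranges: [-2.63, 2.63], [-0.94, 2.18], [0.31, 2.57], [-1.31, 4.45], [0, 2.66], [-2.55, 2.55]. Speed limits (rad/s): [2.57, 2.57, 3.14, 3.14, 3.14, 3.14].

INTERFACE

Orientations are given as a rotation vector (axis times angle).
In Python, from workcell import bot gives the robot as it stands.
- The arm moves only by the shell command python3 -m jog 'ROWS' [FORCE]. ROWS is JSON, a list that holds one entry, the list of rows, each a list of 7 numbers: the closure, from 0 (fully open) to 1 (shut), then the shift along the tool's x, y, z in cm, then the turn, a rotation vector about the tool's x, y, z in rad. A call has 1 to 12 rows; each row is the pose to reach, as a shift and turn from the pose commanded when the call began, along the tool's axes at that moment; what a row does not reach only later rows make up. A row lasts 1/8 s, in which the tool goes at most 62.5 mm and 10.7 degrees, less where a joint would pass 70% of its speed; a pose out of reach is approached as far as the arm can. A call with a gripper value outside its range is refused whole. The fingers move at their own pace and stop on an object; FORCE is the grip in N (left out, the last holds). Time passes only in rows, so rows that repeat a pose let the fingers close. It gives the time, the measured TCP pose, the force and the opening at its end, in the units of the state.
- bot.read_state(): the state, without advancing time (a new reading comes with each control period).
- bot.read_camera(name): name is "scene" or "side" or "wrist"; returns the picture (400x640x3 uint8, red, green, blue); there is no depth.
- bot.camera_model(name): a dict with "intrinsics" (3x3 intrinsics, pixels), "k1" (the pictures are not rectified: a ray, as slopes to the right and down, at radius r is drawn at 1 + k1 r^2 times it, then the intrinsics apply), "rvec" (rotation vector, rad) and "tvec" (3), from world to camera coordinates, as OpenCV has them. Camera axes: x right, y down, z forward; pixel columns grow to the right and rows downward; lengths in m; the calibration is good to about 2 mm. A picture is of the moment at which its call begins: read the wrist's pose just before it. camera_model takes no time and is no camera call; for the wrist camera it gives the pose at the moment of the call.
- bot.finish_job(): hands the job in, once; it reports no verdict.
The state is a dict: "time": time; "q": joint angles; "joint_vel": joint speeds; "joint_torque": joint torques, N m; "tool_pos": TCP position; "tcp_rot": TCP orientation; "wrist_force": force on the tool from outside, world axes, zero at the start; "torque": the same for the moment, N m; "width": opening from 0.0 (shut) to 1.0 (fully open).
Only numpy, scipy, OpenCV 4.12 (cv2) and the standard library are available. Lean on these libraries where they do the work, as an engineer would, in place of code of your own. Each camera call takes 0.05 s, during which the arm holds its last target.

TASK

Put the folding splash guard back together: stand the loose leaf on the counter with its hinge knuckle in line above the fixed leaf's knuckle, then push the steel hinge pin from the wooden stand down through both knuckles until its collar is fully home. Then lift the stay arm and drop its end hole, not the inner one, fully down over the peg on the loose leaf, to hold the guard at its wide opening. Leave the two glasses, the sugar canister and the honey dipper undisturbed.

Things in the scene. Friction and masses are not known exactly. Their poses are not given: they have to be found in the camera images.
- guard: Fixed aluminium leaf, screwed down. Origin: on the vertical hinge axis at counter height; z up. Upright panel 8 mm thick along its +y, 16 to 150 mm from the axis, 85 mm high; dark flat foot 70 mm across, y 40 to 130 mm, 6 mm thick. In the joined guard (end hole on the peg) the loose leaf's +x points 120 deg counter-clockwise from above from this +y (inner hole: 90 deg).
- guard_knuckle (a point): Centre of the top of the fixed leaf's knuckle, 56 mm above the guard's origin. The knuckle is an upright steel tube, outside diameter 24 mm, bore 11 mm, z 28 to 56 mm.
- guard_post (a point): Top of the stay arm's post on the fixed leaf: y = 70 mm, z = 150 mm in the guard's frame, 10 mm diameter, rising from the leaf's top edge.
- leaf: Loose aluminium leaf, about 0.3 kg, standing free on its foot. Origin: on its knuckle's axis at the foot's underside; z up. Upright panel 8 mm thick along its +x, 16 to 165 mm from the axis, 85 mm high; dark flat foot 70 mm across, x 40 to 130 mm, 6 mm thick. Grip tab and peg on the top edge. Standing on the counter in line, its knuckle is 2 mm above the fixed one.
- leaf_knuckle (a point): Centre of the top of the loose leaf's knuckle, 86 mm above the leaf's origin. The knuckle is an upright steel tube, outside diameter 24 mm, bore 11 mm, z 58 to 86 mm.
- leaf_tab (a point): Middle of the top edge of the loose leaf's grip tab (x = 59 mm, z = 107 mm in the leaf's frame). The tab is 38 mm long along x, 8 mm thick, z 85 to 107 mm.
- leaf_peg (a point): Tip of the loose leaf's peg (x = 135 mm, z = 110 mm in the leaf's frame). Peg 8 mm diameter, its top 8 mm tapering to 3 mm, rising from a 20 mm disc whose top is at z = 90 mm.
- pin: Steel hinge pin, about 60 g, upright in one of the stand's holes (either; may lean 3 deg). Origin: centre of the collar's underside; z towards the grip. Shaft below 8 mm diameter, 62 mm long, last 8 mm tapering to 3 mm. Collar 16 mm diameter, 4 mm thick; round grip above 12 mm diameter, up to z = 42 mm. Home: origin 86 mm above the counter.
- pin_tip (a point): Lower end of the pin's shaft (62 mm below its origin).
- stand: Wooden block fixed on the counter, 50 mm (its x) by 110 mm (its y) by 45 mm high, origin at the centre of its underside, with two holes 9.5 mm wide and 38 mm deep at y = -35 and +35 mm; one holds the pin, the other the honey dipper. The pin stands with its origin 69 mm above the counter.
- stay_lift (a joint): How far the stay arm is lifted on its post, 0 (down, its underside 92 mm above the counter) to 0.045 m. It slides freely and drops back when let go.
- stay (a joint): Swing of the stay arm about its post, rad, counter-clockwise from above; 0 means the arm points along the fixed leaf's +y, 2.9 is the limit. It turns easily and stays where it is left. With the end hole over the peg it reads about 2.44.
- stay_knob (a point): Grip point on the stay arm's upright knob, on its axis: 80 mm from the post's axis along the arm, 27 mm above the arm's underside. The knob is 12 mm in diameter, from the arm's top (6 mm above its underside) to 36 mm above its underside. The arm is a flat steel bar 26 mm wide, 6 mm thick, reaching 199 mm from the post's axis.
- stay_hole (a point): Centre, at the arm's underside, of the stay arm's end hole, 13 mm wide, 180.5 mm from the post's axis. (The inner hole, same size, is at 152 mm.)
- tray: Round silver-toned tray, 256 mm across, 14 mm high, fixed; origin at the centre of its underside. Two teaspoons lie on it.
- glass_a: Glass tumbler, 62 mm across, 80 mm high, on the tray; origin at the centre of its underside. Leave alone.
- glass_b: Glass tumbler, 62 mm across, 80 mm high, on the counter on the inner side of the guard; origin at the centre of its underside. Leave alone.
- canister: Sugar canister, white with a steel screw lid, 90 mm across, 105 mm high; origin at the centre of its underside. Leave alone.
- dipper: Wooden honey dipper standing in the stand's other hole, 8 mm stick up to 62 mm, ribbed head 26 mm across above it, 91 mm long in all; origin at its lower end, 7 mm above the counter. Leave alone.
Mind the look-alikes: they are no part of the job. What is shaped like the leaf but blue or yellow is not meant.

How it is judged:
By the outcome, as a careful person would: the job done as asked, in the order asked, and still so for the second after the job is handed in, with the robot touching nothing.
It also fails if it takes over 72 s, if anything falls off the work surface, if the arm or the gripper's body presses on something with over 40 N, if the wrist force passes 120 N, or if a joint passes its speed limit or range.

## Working session

There is one attempt and no reset: what is moved stays moved. The work goes in short steps, Python scripts to look and compute and a shell command to move; the robot and the scene stay as the last step left them, time stands still between calls to the robot, and variables do not carry over. Pictures are saved under pics/ and viewed, and the job is handed in when it is done.

```bash
ls -la; mkdir -p pics; python3 - <<'E'
from workcell import bot
import cv2
s=bot.read_state(); print(s)
for n in ["scene","side","wrist"]:
    m=bot.camera_model(n); print(n,m)
    im=bot.read_camera(n); cv2.imwrite(f"pics/{n}0.png",im[:,:,::-1])
E
```

```text
total 12
drwxr-xr-x  3 agent agent 4096 Dec  7 15:17 .
drwxr-xr-x 23 root  root  4096 Dec  7 15:17 ..
drwxr-xr-x  2 agent agent 4096 Dec  7 15:17 pics
{'time': 0.0, 'q': array([ 1.29006758e+00,  2.64757937e-01,  1.60536947e+00,  2.00009986e-05,
        1.27368797e+00, -3.68965184e-02]), 'joint_vel': array([ 6.50163019e-04,  4.72229916e-04,  8.50546693e-06,  5.40237126e-04,
       -1.26541360e-03, -2.98819462e-04]), 'joint_torque': array([ 3.79202620e-04, -5.15093029e+01, -3.67321730e+01,  5.43232761e-05,
        1.27216318e-02, -3.20608244e-06]), 'tool_pos': array([0.16286293, 0.6547082 , 0.40336081]), 'tcp_rot': array([-0.38202655, -3.11790333,  0.00344236]), 'wrist_force': array([-0.62065325,  0.49853752,  0.80817098]), 'torque': array([ 0.02402375, -0.04992572, -0.0524333 ]), 'width': 0.9953229070212904}
scene {'intrinsics': array([[443.35310669,   0.        , 320.13528792],
       [  0.        , 443.35310669, 202.61470547],
       [  0.        ,   0.        ,   1.        ]]), 'k1': -0.03652317568008935, 'rvec': array([ 1.46197874,  1.77287215, -0.96799398]), 'tvec': array([ 0.17462604, -0.15219633,  1.90450623])}
side {'intrinsics': array([[510.894937  ,   0.        , 323.69016624],
       [  0.        , 510.894937  , 200.73132726],
       [  0.        ,   0.        ,   1.        ]]), 'k1': -0.02533361015341692, 'rvec': array([ 2.09690149, -0.74066596,  0.35105254]), 'tvec': array([-0.4390269 ,  0.25193185,  1.26646735])}
wrist {'intrinsics': array([[347.95847441,   0.        , 310.34250348],
       [  0.        , 347.95847441, 202.37143064],
       [  0.        ,   0.        ,   1.        ]]), 'k1': -0.010160478686551956, 'rvec': array([-2.28434237, -1.78489195, -0.25815009]), 'tvec': array([-0.67337712, -0.03805963,  0.37961828])}
```

View pics/scene0.png

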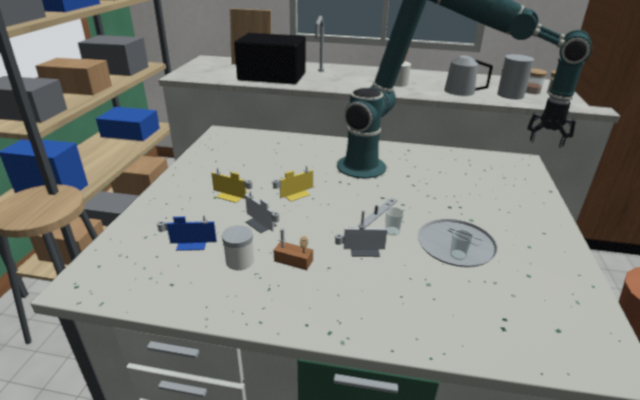

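View pics/side0.png

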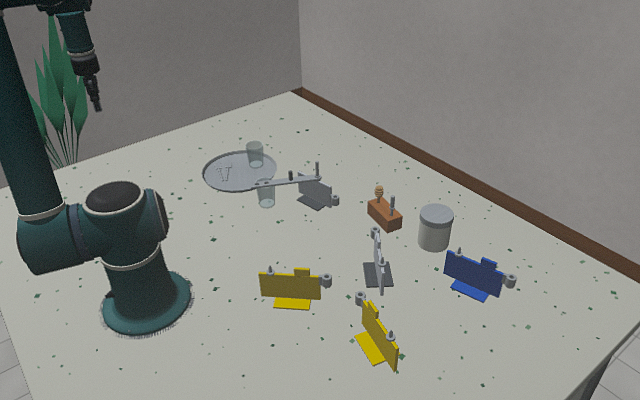

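View pics/wrist0.png

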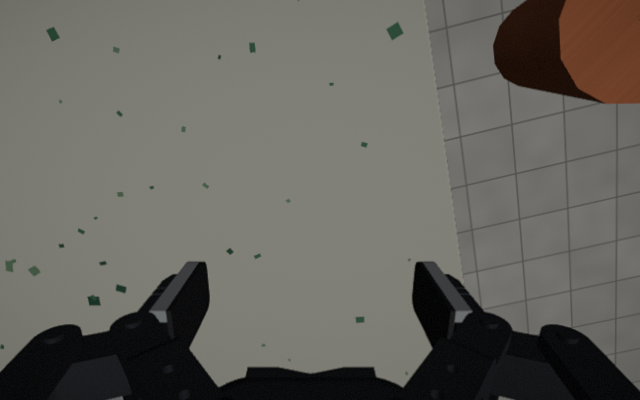

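The scene view shows one grey loose leaf at about (262,213) and the fixed leaf with its stay arm at (365,240). The yellow leaves at (230,187) and (297,185) and the blue one at (190,233) are decoys. In the side view the grey leaf is at (378,262) and the guard at (315,190). I'll enlarge both.

```bash
cat > h.py <<'E'
import numpy as np, cv2
from workcell import bot
from scipy.spatial.transform import Rotation as R
def ray(m,p):
    K=m["intrinsics"];k=m["k1"]
    d=np.array([(p[0]-K[0,2])/K[0,0],(p[1]-K[1,2])/K[1,1]]);u=d.copy()
    for _ in range(20): u=d/(1+k*(u@u))
    Rm=R.from_rotvec(m["rvec"]).as_matrix()
    o=-Rm.T@m["tvec"]; v=Rm.T@np.array([u[0],u[1],1.]); return o,v/np.linalg.norm(v)
def plane(m,p,z):
    o,v=ray(m,p); return o+v*(z-o[2])/v[2]
def tri(obs):
    A=np.zeros((3,3));b=np.zeros(3)
    for m,p in obs:
        o,v=ray(m,p);P=np.eye(3)-np.outer(v,v);A+=P;b+=P@o
    x=np.linalg.solve(A,b)
    res=[np.linalg.norm((np.eye(3)-np.outer(v,v))@(x-o)) for o,v in (ray(m,p) for m,p in obs)]
    return x,res
def proj(m,X):
    Rm=R.from_rotvec(m["rvec"]).as_matrix();c=Rm@np.asarray(X,float)+m["tvec"]
    u=c[:2]/c[2];u=u*(1+m["k1"]*(u@u));K=m["intrinsics"]
    return np.array([u[0]*K[0,0]+K[0,2],u[1]*K[1,1]+K[1,2]])
def crop(im,x0,y0,w,h,f,fn):
    c=cv2.resize(im[y0:y0+h,x0:x0+w,::-1],None,fx=f,fy=f,interpolation=cv2.INTER_CUBIC); cv2.imwrite(fn,c)
E
python3 - <<'E'
import cv2
from h import crop
a=cv2.imread("pics/scene0.png")[:,:,::-1];b=cv2.imread("pics/side0.png")[:,:,::-1]
crop(a,220,180,190,100,4,"pics/sc1.png")
crop(b,240,140,200,160,3.75,"pics/si1.png")
E
```

```text
(no output)
```

View pics/sc1.png

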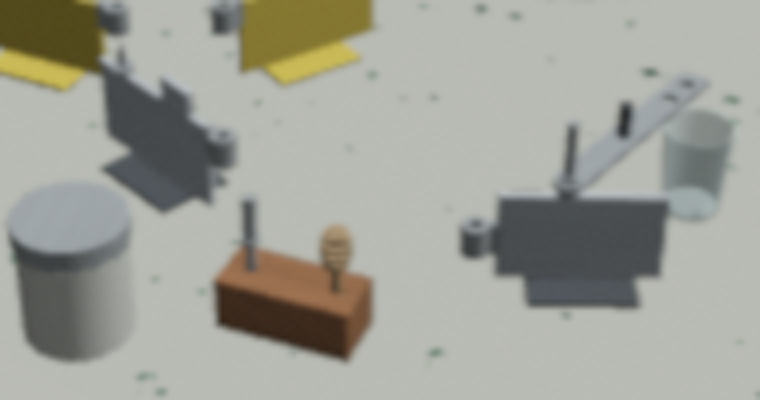

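View pics/si1.png

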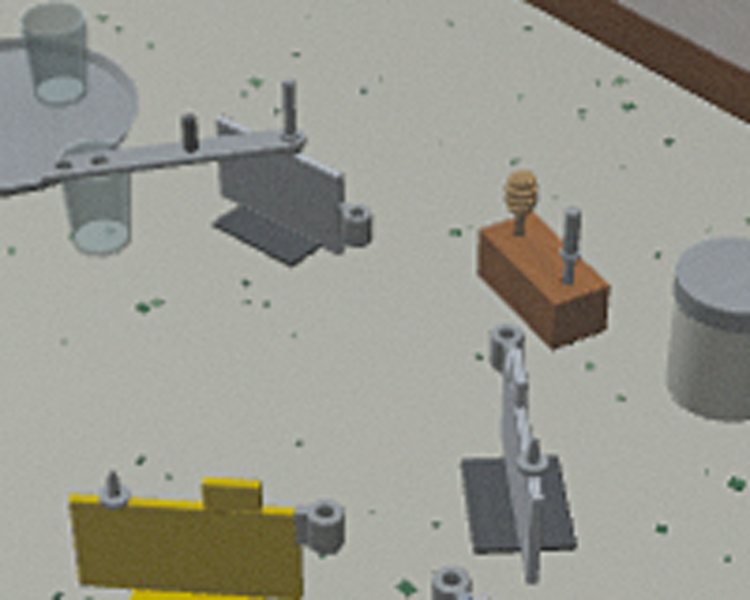

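```bash
cat > m1.py <<'E'
from h import *
ms=bot.camera_model("scene");mi=bot.camera_model("side")
sc=lambda x,y:((x+.5)/4-.5+220,(y+.5)/4-.5+180)
si=lambda x,y:((x+.5)/3.75-.5+240,(y+.5)/3.75-.5+140)
P={"gk":((476,223),(357,211),.056),"lk":((221,134),(508,334),.086),"lpeg":((122,48),(533,440),.110),"post":((573,126),(289,83),.15),
"pin":((248,198),(573,211),.111),"knob":((626,104),(189,116),.128),"ehole":((687,84),(64,165),.098),"ihole":((671,97),(99,160),.098),"dip":((336,228),(521,173),.098)}
for k,(a,b,z) in P.items():
    x,r=tri([(ms,sc(*a)),(mi,si(*b))])
    print(k,x.round(4),np.round(r,4),z,"sc",plane(ms,sc(*a),z)[:2].round(4),"si",plane(mi,si(*b),z)[:2].round(4))
E
python3 m1.py
```

```text
gk [ 0.5936 -0.0123  0.0589] [0.0003 0.0003] 0.056 sc [ 0.5893 -0.0126] si [ 0.5962 -0.0094]
lk [ 0.5554 -0.2262  0.0879] [0.0002 0.0002] 0.086 sc [ 0.5524 -0.2269] si [ 0.557  -0.2247]
lpeg [ 0.4761 -0.3333  0.1093] [0.0001 0.0001] 0.11 sc [ 0.4772 -0.3328] si [ 0.4756 -0.334 ]
post [0.5814 0.0557 0.1503] [0.0001 0.0001] 0.15 sc [0.5808 0.0558] si [0.5817 0.056 ]
pin [ 0.6697 -0.173   0.112 ] [0.0003 0.0003] 0.111 sc [ 0.6686 -0.1736] si [ 0.6707 -0.1718]
knob [0.5102 0.0921 0.131 ] [0.0002 0.0002] 0.128 sc [0.5055 0.0919] si [0.5128 0.0963]
ehole [0.4199 0.1384 0.1007] [0.0007 0.0007] 0.098 sc [0.4144 0.139 ] si [0.4217 0.1409]
ihole [0.4445 0.1262 0.1012] [0.0009 0.0009] 0.098 sc [0.4381 0.1268] si [0.4468 0.129 ]
dip [ 0.6825 -0.104   0.1042] [0.0002 0.0002] 0.098 sc [ 0.6744 -0.1059] si [ 0.6889 -0.0973]
```

```bash
cat >> h.py <<'E'
def tool(s=None):
    s=s or bot.read_state(); return np.array(s["tool_pos"]),R.from_rotvec(s["tcp_rot"])
def yaw(r): y=r.as_matrix()[:,1]; return np.degrees(np.arctan2(y[1],y[0]))
def down(yawdeg):
    a=np.radians(yawdeg); y=np.array([np.cos(a),np.sin(a),0]); z=np.array([0,0,-1.]); return R.from_matrix(np.c_[np.cross(y,z),y,z])
def go(grasp_xyz,yawdeg,off=0.155,base=None):
    """shift(cm)/turn from the present measured pose to the pose with grasp point there"""
    p,r=base or tool(); t=np.array(grasp_xyz)+[0,0,off]
    print("shift cm",(r.inv().apply(t-p)*100).round(2),"turn",(r.inv()*down(yawdeg)).as_rotvec().round(3),"n",np.linalg.norm(t-p).round(3))
E
cat > m2.py <<'E'
from h import *
p,r=tool(); print(p,r.as_matrix().round(3),yaw(r))
m=bot.camera_model("wrist");Rm=R.from_rotvec(m["rvec"]).as_matrix();c=-Rm.T@m["tvec"]
print("cam in tool",r.inv().apply(c-p),(r.inv().as_matrix()@Rm.T).round(3))
ms=bot.camera_model("scene");mi=bot.camera_model("side")
# glass b, canister rough from the scene picture; crop coords
sc=lambda x,y:((x+.5)/4-.5+220,(y+.5)/4-.5+180)
si=lambda x,y:((x+.5)/3.75-.5+240,(y+.5)/3.75-.5+140)
print("glassb rim",plane(ms,sc(698,127),.08),"base",plane(ms,sc(690,203),0),plane(mi,si(101,237),0))
print("can top",plane(ms,sc(70,218),.105),plane(mi,si(748,272),.105))
for v in (143.5,-36.5): go((.525,-.265,.25),v)
E
python3 m2.py
```

```text
[0.16287727 0.65477067 0.40365314] [[-0.97   0.241 -0.   ]
 [ 0.241  0.97  -0.002]
 [ 0.    -0.002 -1.   ]] 76.03038771203177
cam in tool [ 7.19381003e-02 -1.09211294e-05  3.10387882e-02] [[-0.001 -0.958 -0.287]
 [ 1.    -0.001 -0.001]
 [ 0.001 -0.287  0.958]]
glassb rim [0.45111172 0.15153627 0.08      ] base [0.44617111 0.15318141 0.        ] [ 4.58449008e-01  1.59106441e-01 -1.11022302e-16]
can top [ 0.71203762 -0.29660701  0.105     ] [ 0.71994722 -0.29949455  0.105     ]
shift cm [-57.35 -80.51   0.  ] turn [-2.000e-03 -1.000e-03 -1.178e+00] n 0.988
shift cm [-57.35 -80.51   0.  ] turn [-1.000e-03  2.000e-03  1.964e+00] n 0.988
```

```bash
python3 -m jog '[[[0,-36.4,-27.5,0,0,0,1.0],[0,-36.4,-27.5,0,0,0,1.0],[0,-36.4,-27.5,0,0,0,1.0],[0,-36.4,-27.5,0,0,0,1.0],[0,-36.4,-27.5,0,0,0,1.2],[0,-36.4,-27.5,0,0,0,1.4],[0,-36.4,-27.5,0,0,0,1.6],[0,-57.4,-80.5,0,0,0,1.96],[0,-57.4,-80.5,0,0,0,1.96],[0,-57.4,-80.5,0,0,0,1.96],[0,-57.4,-80.5,0,0,0,1.96],[0,-57.4,-80.5,0,0,0,1.96]]]'; python3 -c "
from h import *
p,r=tool();print(p,yaw(r));go((.525,-.265,.25),-36.5)"
```

```text
time: 1.65
tool_pos: [0.4845, 0.0039, 0.4047]
tcp_rot: [2.803, 1.419, 0.001]
wrist_force: [0.6, -0.1, -0.1]
width: 1.001
[0.48448957 0.00388924 0.40467388] -36.302373284533466
shift cm [-19.27  19.18  -0.03] turn [ 0.    -0.     0.003] n 0.272
```

```bash
python3 -m jog '[[[0,0,0,0,0,0,0]]]'; python3 - <<'E'
from h import *
import pickle
m=bot.camera_model("wrist");im=bot.read_camera("wrist");pickle.dump(m,open("w1.pkl","wb"))
cv2.imwrite("pics/w1.png",im[:,:,::-1]);print(tool()[0])
E
```

```text
time: 1.78
tool_pos: [0.4849, 0.002, 0.4046]
tcp_rot: [2.806, 1.41, -0.001]
wrist_force: [-1.0, 1.5, -0.1]
width: 1.001
[0.48468552 0.00391909 0.40445857]
```

View pics/w1.png

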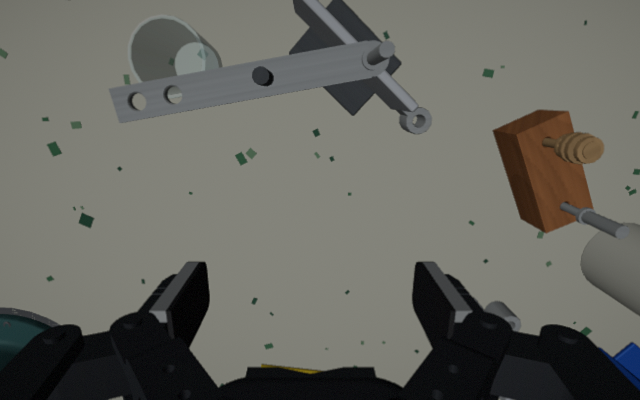

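The wrist view shows the guard knuckle at (416,120), the post at (380,52), the knob at (262,76), the end hole at (138,101) and the pin at (600,222). I'll enlarge it to refine these.

```bash
python3 - <<'E'
from h import *
im=cv2.imread("pics/w1.png")[:,:,::-1]
crop(im,340,20,100,130,4,"pics/w1a.png");crop(im,100,50,180,80,4,"pics/w1b.png");crop(im,480,100,160,140,4,"pics/w1c.png")
E
```

```text
(no output)
```

View pics/w1a.png

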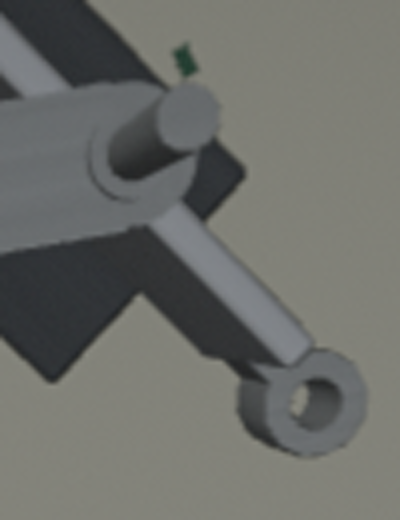

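View pics/w1b.png

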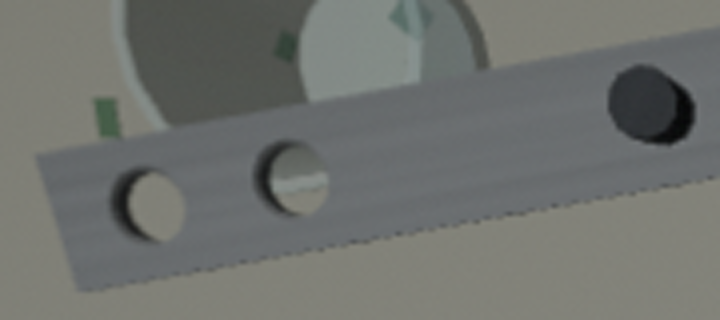

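View pics/w1c.png

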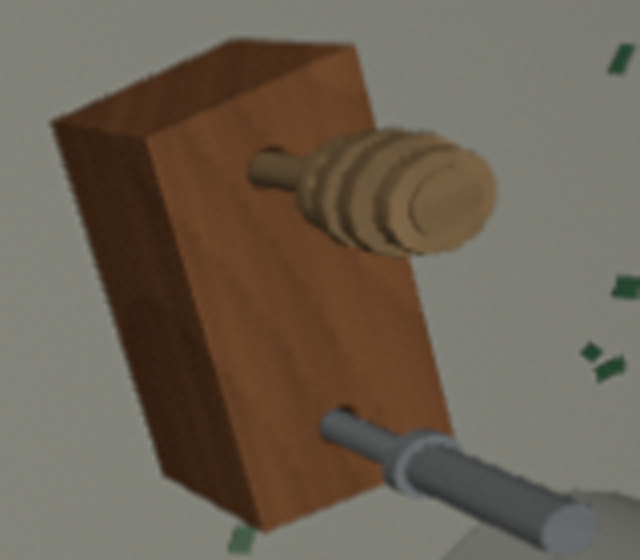

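```bash
cat > m3.py <<'E'
from h import *
import pickle
m=pickle.load(open("w1.pkl","rb"))
ms=bot.camera_model("scene");mi=bot.camera_model("side")
sc=lambda x,y:((x+.5)/4-.5+220,(y+.5)/4-.5+180)
si=lambda x,y:((x+.5)/3.75-.5+240,(y+.5)/3.75-.5+140)
f=lambda o:(lambda x,y:((x+.5)/4-.5+o[0],(y+.5)/4-.5+o[1]))
a,b,c=f((340,20)),f((100,50)),f((480,100))
W={"gk":(a(317,403.5),.056),"post":(a(190,117),.15),"ehole":(b(148,204),.098),"ihole":(b(292,178),.098),"knob":(b(643,102),.128),"pin":(c(572,527),.111),"dip":(c(455,207),.098)}
S={"gk":((476,223),(357,211),.056),"post":((573,126),(289,83),.15),
"pin":((248,198),(573,211),.111),"knob":((626,104),(189,116),.128),"ehole":((687,84),(64,165),.098),"ihole":((671,97),(99,160),.098)}
for k,(p,z) in W.items():
    print(k,"w",plane(m,p,z)[:2].round(4),end=" ")
    if k in S: x,r=tri([(m,p),(mi,si(*S[k][1]))]);print("w+si",x.round(4),np.round(r,4));x,r=tri([(m,p),(mi,si(*S[k][1])),(ms,sc(*S[k][0]))]);print("   all",x.round(4),np.round(r,4))
    else: print()
cs=[plane(m,c(*q),.045)[:2] for q in ((148,138),(355,45),(268,530),(454,432))]
print("stand",np.mean(cs,0),np.degrees(np.arctan2(*(cs[0]-cs[2])[::-1])),[np.linalg.norm(cs[0]-cs[2]),np.linalg.norm(cs[0]-cs[1])])
g=plane(m,W["gk"][0],.056);po=plane(m,W["post"][0],.15);h=plane(m,W["ehole"][0],.098)
print("guard y ang",np.degrees(np.arctan2(*(po-g)[1::-1])),np.linalg.norm((po-g)[:2]),"stay ang",np.degrees(np.arctan2(*(h-po)[1::-1])),np.linalg.norm((h-po)[:2]))
E
python3 m3.py
```

```text
gk w [ 0.5958 -0.0135] w+si [ 0.5946 -0.0125  0.0587] [0.0007 0.0007]
   all [ 0.5943 -0.0123  0.0592] [0.0009 0.0008 0.0005]
post w [0.5829 0.0551] w+si [0.5822 0.0554 0.1503] [0.0007 0.0007]
   all [0.5821 0.0556 0.1505] [0.0008 0.0007 0.0004]
ehole w [0.4226 0.1375] w+si [0.4217 0.1384 0.0986] [0.0014 0.0014]
   all [0.4213 0.1381 0.1003] [0.0022 0.0011 0.0017]
ihole w [0.4478 0.1245] w+si [0.4467 0.1256 0.0991] [0.0018 0.0018]
   all [0.4463 0.1256 0.1009] [0.0028 0.0014 0.0021]
knob w [0.5118 0.0914] w+si [0.5111 0.0917 0.1308] [0.0011 0.0011]
   all [0.511  0.0918 0.1311] [0.0012 0.001  0.0003]
pin w [ 0.6721 -0.1757] w+si [ 0.67   -0.1733  0.1129] [0.0009 0.0009]
   all [ 0.6703 -0.1732  0.1126] [0.001  0.0009 0.0003]
dip w [ 0.6867 -0.1076] 
stand [ 0.67931056 -0.13836657] 79.13169584237468 [np.float64(0.10924039480160483), np.float64(0.049278199051988665)]
guard y ang 100.67910190924728 0.06976213499996818 stay ang 152.79548862855327 0.1802850681299716
```

```bash
python3 -c "
from h import *
go((.52,-.2735,.20),-36.5)"
```

```text
shift cm [-20.18  19.36   4.94] turn [-0.001  0.    -0.001] n 0.284
```

```bash
python3 -m jog '[[[0.3,-20.2,19.4,5,0,0,0],[0.3,-20.2,19.4,5,0,0,0],[0.3,-20.2,19.4,5,0,0,0],[0.3,-20.2,19.4,5,0,0,0],[0.3,-20.2,19.4,5,0,0,0],[0.3,-20.2,19.4,5,0,0,0],[0.3,-20.2,19.4,5,0,0,0]]]'; python3 - <<'E'
from h import *
import pickle
m=bot.camera_model("wrist");im=bot.read_camera("wrist");pickle.dump(m,open("w2.pkl","wb"))
cv2.imwrite("pics/w2.png",im[:,:,::-1]);p,r=tool();print(p,yaw(r))
E
```

```text
time: 2.7
tool_pos: [0.5221, -0.2701, 0.3543]
tcp_rot: [-2.8, -1.421, 0.0]
wrist_force: [0.1, 0.6, 0.8]
width: 0.702
[ 0.52205762 -0.26991891  0.35462535] -36.156272613584335
```

View pics/w2.png

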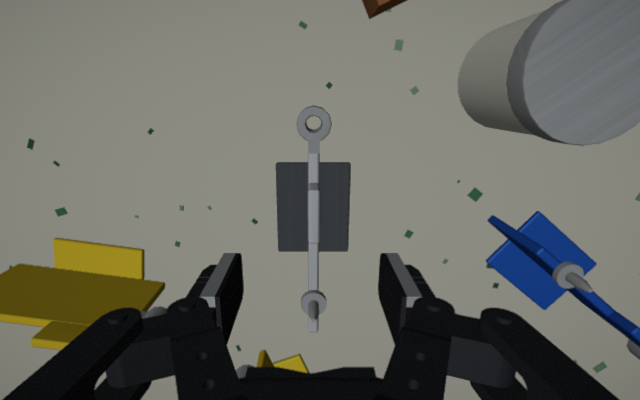

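```bash
python3 - <<'E'
from h import *
im=cv2.imread("pics/w2.png")[:,:,::-1]
crop(im,260,90,110,150,4,"pics/w2a.png");crop(im,260,230,110,110,4,"pics/w2b.png")
E
```

```text
(no output)
```

View pics/w2a.png

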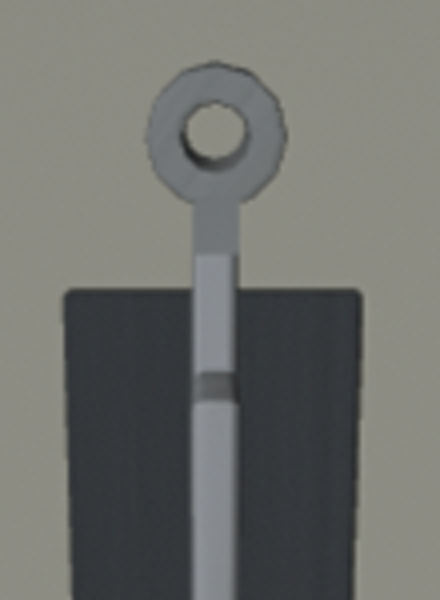

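View pics/w2b.png

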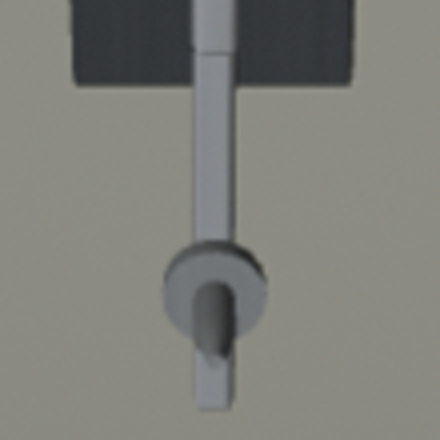

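```bash
python3 - <<'E'
from h import *
import pickle
m=pickle.load(open("w2.pkl","rb"))
f=lambda o:(lambda x,y:((x+.5)/4-.5+o[0],(y+.5)/4-.5+o[1]))
a,b=f((260,90)),f((260,230))
k=plane(m,a(216,133),.086);pg=plane(m,b(215,357),.110);d0=plane(m,b(214,292),.09)
t0=plane(m,a(216,402),.107);t1=plane(m,b(213,52),.107)
ang=lambda v:np.degrees(np.arctan2(v[1],v[0]))
print(k,pg,np.linalg.norm((pg-k)[:2]),ang(pg-k)%360,ang(d0-k)%360,np.linalg.norm((d0-k)[:2]));print(t0,t1,(t0+t1)/2,np.linalg.norm((t1-k)[:2]),np.linalg.norm((t0-k)[:2]))
A=np.radians(233.7);print("tab",k[:2]+.059*np.array([np.cos(A),np.sin(A)]))
tab=(t0+t1)/2
go((tab[0],tab[1],.096),ang(pg-k)%360-270)
E
```

```text
[ 0.55856092 -0.2253807   0.086     ] [ 0.47888266 -0.3340509   0.11      ] 0.1347510164949625 233.7506955907067 233.73761371742137 0.13436623531334538
[ 0.53435842 -0.2582735   0.107     ] [ 0.5124776  -0.28744115  0.107     ] [ 0.52341801 -0.27285732  0.107     ] 0.07729922546383221 0.040837447935966206
tab [ 0.52363214 -0.27293047]
shift cm [-0.16  0.29 10.36] turn [-0.001 -0.001  0.002] n 0.104
```

```bash
python3 -m jog '[[[0.3,-0.16,0.29,5,0,0,0],[0.3,-0.16,0.29,9,0,0,0],[0.3,-0.16,0.29,10.4,0,0,0],[0.3,-0.16,0.29,10.4,0,0,0],[1,-0.16,0.29,10.4,0,0,0],[1,-0.16,0.29,10.4,0,0,0],[1,-0.16,0.29,10.4,0,0,0],[1,-0.16,0.29,10.4,0,0,0],[1,-0.16,0.29,10.4,0,0,0],[1,-0.16,0.29,10.4,0,0,0]]]' 60; python3 -c "
from h import *
p,r=tool();print(p,yaw(r),bot.read_state()['width']*85)"
```

```text
time: 4.0
tool_pos: [0.5232, -0.2749, 0.2515]
tcp_rot: [2.802, 1.419, 0.001]
wrist_force: [-2.6, 1.0, 5.7]
width: 0.083
[ 0.52323569 -0.27491205  0.25154809] -36.27540455968697 7.066487385514219
```

```bash
python3 -m jog '[[[1,0,0,-1,0,0,0],[1,0,0,-3,0,0,0],[1,0,0,-3,0,0,0],[1,0,0,-3,0,0,0]]]'; python3 - <<'E'
from h import *
import pickle
m=bot.camera_model("wrist");im=bot.read_camera("wrist");pickle.dump(m,open("w3.pkl","wb"))
cv2.imwrite("pics/w3.png",im[:,:,::-1]);p,r=tool();print(p,yaw(r))
crop(im,220,0,180,150,4,"pics/w3a.png")
E
```

```text
time: 4.5
tool_pos: [0.5231, -0.2748, 0.281]
tcp_rot: [2.802, 1.419, 0.0]
wrist_force: [-0.8, 0.2, -4.9]
width: 0.078
[ 0.52285186 -0.27467533  0.28045532] -36.26936468948367
```

View pics/w3.png

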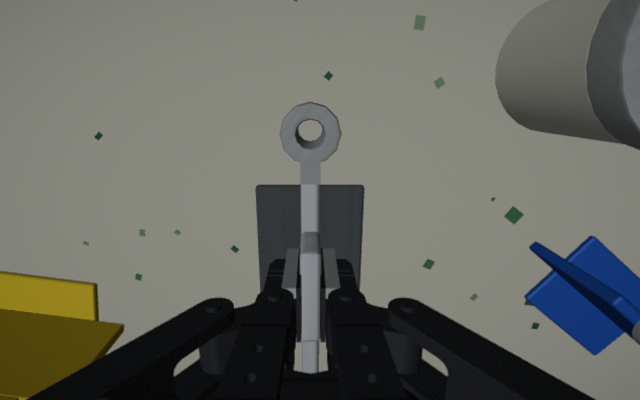

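View pics/w3a.png

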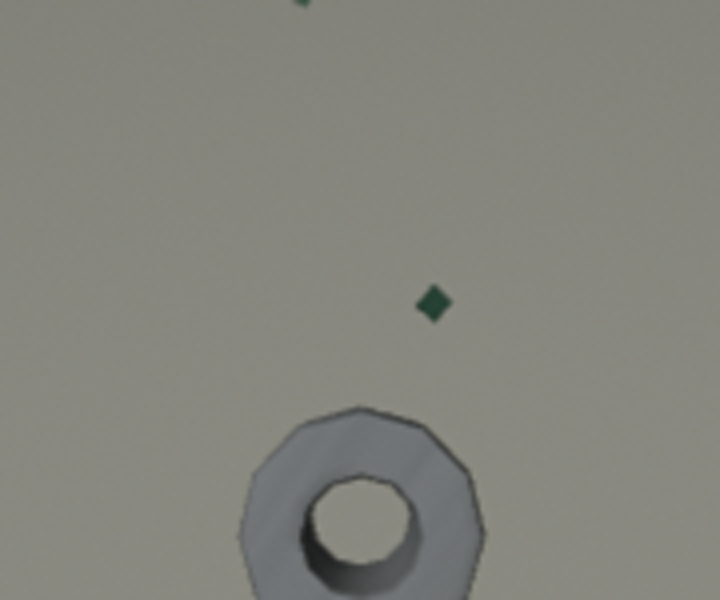

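```bash
python3 - <<'E'
from h import *
import pickle
m=pickle.load(open("w3.pkl","rb"));p,r=tool()
for z in (.114,.1155): k=plane(m,(310.2,133.3),z);print(k,r.inv().apply(k-p))
T=np.array([.0605,0,0]);gk=np.array([.595,-.013,0]);ya=-49.4
t=gk-down(ya).apply(T);print(t)
go((t[0],t[1],.28045-.155),ya)
go((t[0],t[1],.2525+.010-.155),ya)
E
```

```text
[ 0.55967128 -0.22683441  0.114     ] [0.06036323 0.00145486 0.16645107]
[ 0.55975453 -0.22671789  0.1155    ] [0.06050633 0.00145241 0.16495106]
[ 0.54906409 -0.05237184  0.        ]
shift cm [ 19.47 -11.04   0.  ] turn [-0.     0.     0.229] n 0.224
shift cm [ 19.47 -11.04   1.8 ] turn [-0.     0.     0.229] n 0.225
```

```bash
python3 - <<'E'
from h import *
import pickle
m=pickle.load(open("w3.pkl","rb"));p,r=tool()
for i in range(3):
    m2=bot.camera_model("wrist");p,r=tool()
    for q in (m,m2):
        Rm=R.from_rotvec(q["rvec"]).as_matrix();print(r.inv().apply(-Rm.T@q["tvec"]-p).round(4),(-Rm.T@q["tvec"]).round(4),p.round(4))
    k=plane(m2,(310.2,133.3),.115);print(r.inv().apply(k-p).round(4))
E
```

```text
[0.0733 0.0012 0.0305] [ 0.5672 -0.2163  0.25  ] [ 0.5229 -0.2747  0.2805]
[0.0733 0.0009 0.031 ] [ 0.567  -0.2161  0.2494] [ 0.5229 -0.2747  0.2805]
[0.0605 0.001  0.1655]
[0.0733 0.0012 0.0305] [ 0.5672 -0.2163  0.25  ] [ 0.5229 -0.2747  0.2805]
[0.0733 0.0009 0.031 ] [ 0.567  -0.2161  0.2494] [ 0.5229 -0.2747  0.2805]
[0.0605 0.001  0.1655]
[0.0733 0.0012 0.0305] [ 0.5672 -0.2163  0.25  ] [ 0.5229 -0.2747  0.2805]
[0.0733 0.0009 0.031 ] [ 0.567  -0.2161  0.2494] [ 0.5229 -0.2747  0.2805]
[0.0605 0.001  0.1655]
```

```bash
python3 -m jog '[[[1,5,-3,0,0,0,0.06],[1,10,-6,0,0,0,0.12],[1,15,-9,0,0,0,0.2],[1,19.5,-11,0,0,0,0.229],[1,19.5,-11,0,0,0,0.229],[1,19.5,-11,0,0,0,0.229],[1,19.5,-11,0,0,0,0.229]]]'; python3 - <<'E'
from h import *
import pickle
m=bot.camera_model("wrist");im=bot.read_camera("wrist");pickle.dump(m,open("w4.pkl","wb"))
cv2.imwrite("pics/w4.png",im[:,:,::-1]);p,r=tool();print(p,yaw(r))
crop(im,220,60,180,130,4,"pics/w4a.png")
s=bot.read_camera("side");c=bot.read_camera("scene")
crop(s,250,120,150,110,5,"pics/s4.png");crop(c,290,170,150,110,5,"pics/c4.png")
E
```

```text
time: 5.42
tool_pos: [0.5496, -0.0535, 0.2805]
tcp_rot: [2.947, 1.088, -0.001]
wrist_force: [-0.6, 0.2, -3.2]
width: 0.081
[ 0.54961092 -0.05363727  0.28050736] -49.479473703197264
```

View pics/w4.png

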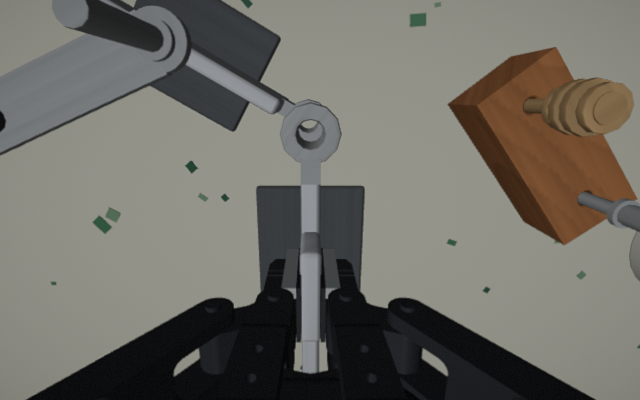

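View pics/s4.png

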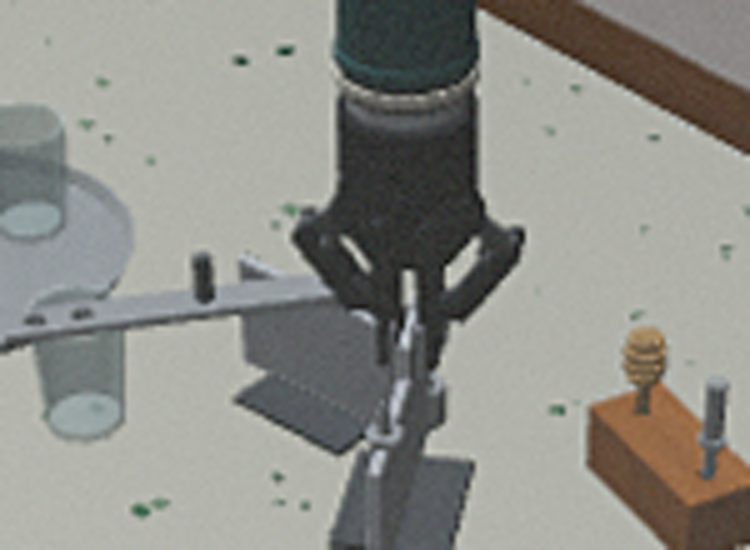

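View pics/c4.png

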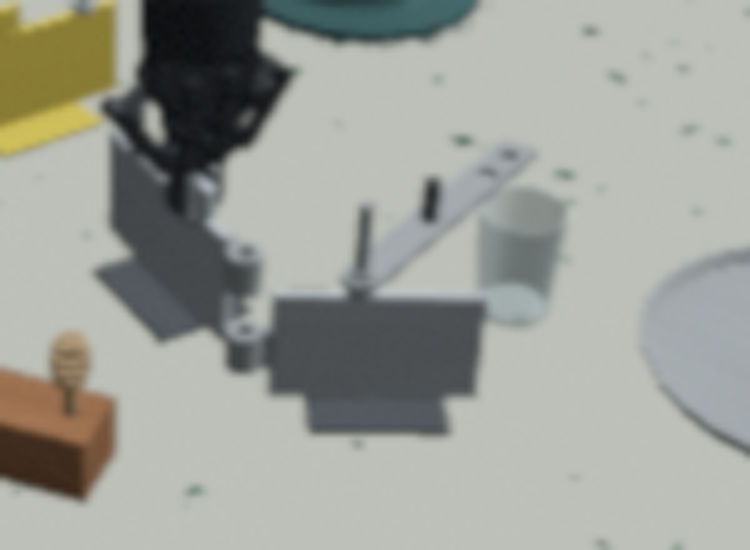

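View pics/w4a.png

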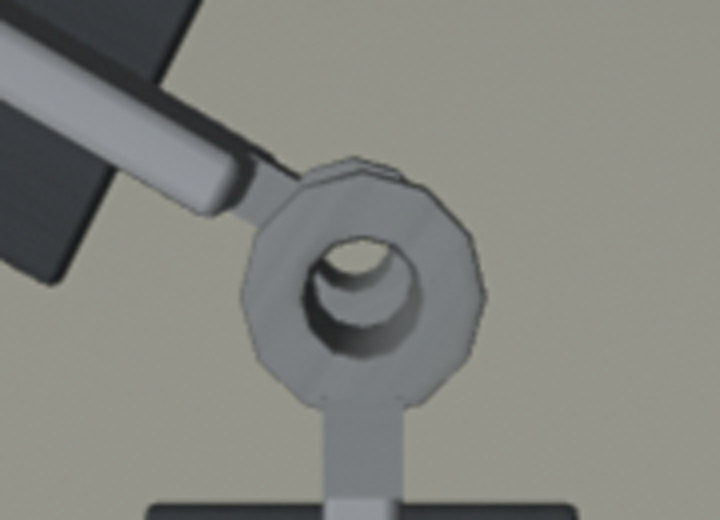

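```bash
python3 - <<'E'
from h import *
import pickle
m=pickle.load(open("w4.pkl","rb"))
f=lambda x,y:((x+.5)/4-.5+220,(y+.5)/4-.5+60)
g=lambda p:((np.asarray(p)+.5-[220,60])*4-.5).round(1)
k=plane(m,f(362,296),.115);print(k)
th=np.linspace(0,2*np.pi,200)
for rr in (.012,.0055):
  for z in (.115,.056):
    c=np.array([g(proj(m,[k[0]+rr*np.cos(t),k[1]+rr*np.sin(t),z])) for t in th]);print(rr,z,"x",c[:,0].min(),c[:,0].max(),"y",c[:,1].min(),c[:,1].max())
# scene/side direct
ms=bot.camera_model("scene")
q=lambda x,y:((x+.5)/5-.5+290,(y+.5)/5-.5+170)
a=plane(ms,q(243,248),.115);b=plane(ms,q(243,330),.056);print("scene loose",a,"fixed",b)
E
```

```text
[ 0.59614932 -0.01486061  0.115     ]
0.012 0.115 x 235.9 488.0 y 164.9 420.6
0.012 0.056 x 273.4 450.1 y 161.5 342.2
0.0055 0.115 x 304.2 419.8 y 236.7 353.9
0.0055 0.056 x 321.3 402.2 y 211.7 294.5
scene loose [ 0.58744725 -0.01666009  0.115     ] fixed [ 0.59073933 -0.01368797  0.056     ]
```

```bash
python3 -m jog '[[[1,0.08,-0.09,0,0,0,0],[1,0.08,-0.09,1.2,0,0,0],[1,0.08,-0.09,2.2,0,0,0],[1,0.08,-0.09,2.7,0,0,0],[1,0.08,-0.09,2.7,0,0,0]]]'; python3 - <<'E'
from h import *
import pickle
m=bot.camera_model("wrist");im=bot.read_camera("wrist");pickle.dump(m,open("w5.pkl","wb"))
p,r=tool();print(p,yaw(r))
crop(im,220,60,180,130,4,"pics/w5a.png")
E
```

```text
time: 6.2
tool_pos: [0.5494, -0.0512, 0.2527]
tcp_rot: [-2.946, -1.09, 0.002]
wrist_force: [0.4, 0.6, -3.5]
width: 0.083
[ 0.5496423  -0.05121103  0.25328024] -49.38565326609737
```

View pics/w5a.png

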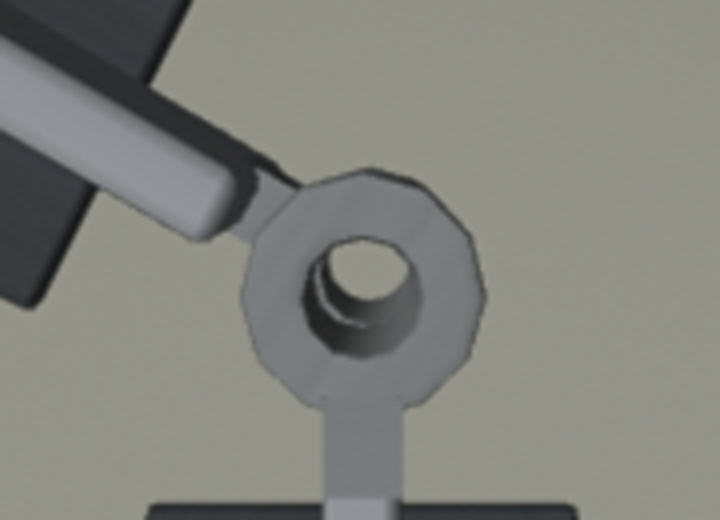

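```bash
python3 -m jog '[[[1,0,0.06,0,0,0,0],[1,0,0.06,0.2,0,0,0],[1,0,0.06,0.25,0,0,0],[1,0,0.06,0.25,0,0,0]]]'; python3 - <<'E'
from h import *
im=bot.read_camera("wrist");crop(im,220,60,180,130,4,"pics/w6a.png")
E
```

```text
time: 6.75
tool_pos: [0.5503, -0.0517, 0.2515]
tcp_rot: [2.946, 1.09, 0.001]
wrist_force: [-0.4, -0.0, 0.0]
width: 0.074
```

View pics/w6a.png

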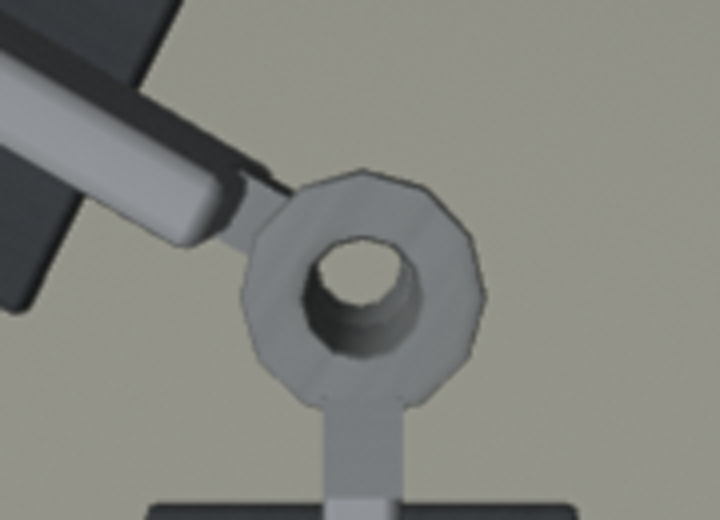

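```bash
python3 -m jog '[[[0.5,0,0,0,0,0,0],[0.5,0,0,0,0,0,0],[0.5,0,0,0,0,0,0],[0.5,0,0,0,0,0,0],[0.5,0,0,-5,0,0,0],[0.5,0,0,-11,0,0,0],[0.5,0,0,-12,0,0,0],[0.5,0,0,-12,0,0,0]]]'; python3 - <<'E'
from h import *
import pickle
m=bot.camera_model("wrist");im=bot.read_camera("wrist");pickle.dump(m,open("w7.pkl","wb"))
cv2.imwrite("pics/w7.png",im[:,:,::-1]);p,r=tool();print(p,yaw(r))
crop(im,260,80,100,60,8,"pics/w7a.png")
E
```

```text
time: 7.8
tool_pos: [0.5504, -0.0518, 0.3722]
tcp_rot: [2.945, 1.09, 0.003]
wrist_force: [-0.3, 0.1, -0.5]
width: 0.496
[ 0.54972397 -0.0516985   0.37039749] -49.387590322667705
```

View pics/w7.png

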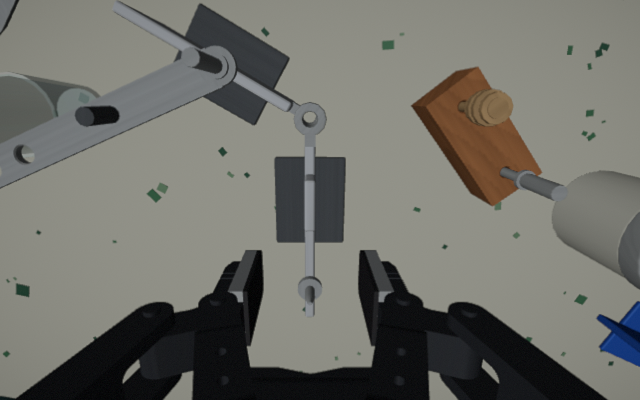

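View pics/w7a.png

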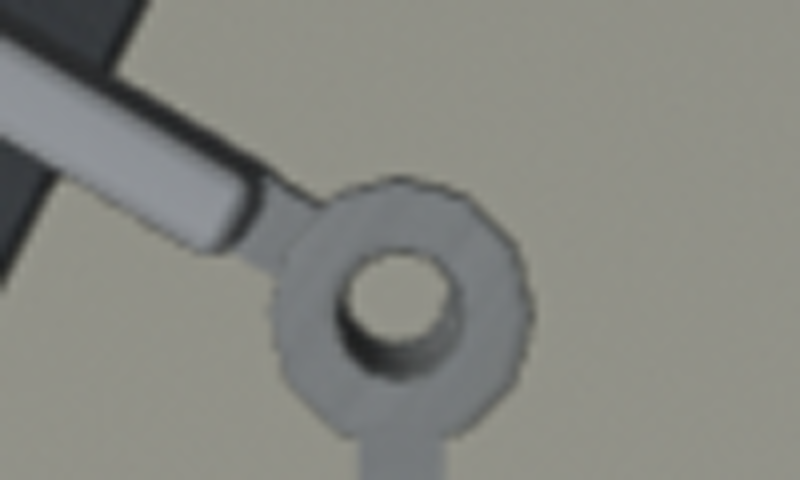

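```bash
python3 - <<'E'
from h import *
import pickle
m=pickle.load(open("w7.pkl","rb"))
print("hinge",plane(m,(309.6,118.7),.086),"peg disc",plane(m,(310,288),.09))
go((.671,-.1745,.20),-11)
E
```

```text
hinge [ 0.59656166 -0.01359983  0.086     ] peg disc [ 0.49497988 -0.10085649  0.09      ]
shift cm [ 1.21 17.22  1.53] turn [-0.001  0.    -0.67 ] n 0.173
```

```bash
python3 -m jog '[[[0.5,0.4,6,0.5,0,0,-0.18],[0.5,0.8,12,1,0,0,-0.36],[0.5,1.2,17.2,1.5,0,0,-0.55],[0.5,1.2,17.2,1.5,0,0,-0.67],[0.5,1.2,17.2,1.5,0,0,-0.67],[0.5,1.2,17.2,1.5,0,0,-0.67]]]'; python3 - <<'E'
from h import *
import pickle
m=bot.camera_model("wrist");im=bot.read_camera("wrist");pickle.dump(m,open("w8.pkl","wb"))
cv2.imwrite("pics/w8.png",im[:,:,::-1]);p,r=tool();print(p,yaw(r))
s=bot.read_camera("side");c=bot.read_camera("scene")
crop(s,340,150,120,100,5,"pics/s8.png");crop(c,250,200,100,90,6,"pics/c8.png")
E
```

```text
time: 8.6
tool_pos: [0.6705, -0.174, 0.3544]
tcp_rot: [-2.424, -1.995, 0.002]
wrist_force: [-0.0, -0.4, -0.1]
width: 0.495
[ 0.67061405 -0.17388505  0.35514671] -11.062615509605356
```

View pics/w8.png

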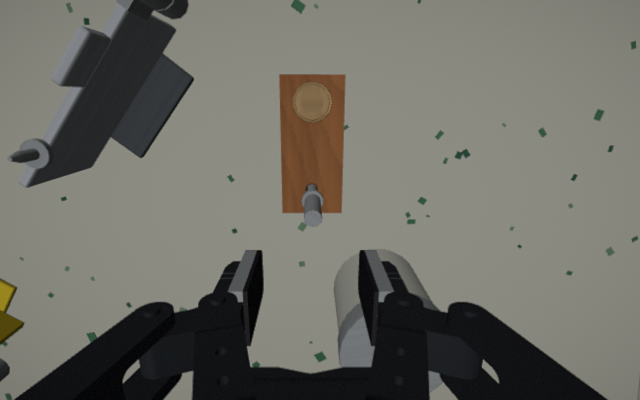

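View pics/s8.png

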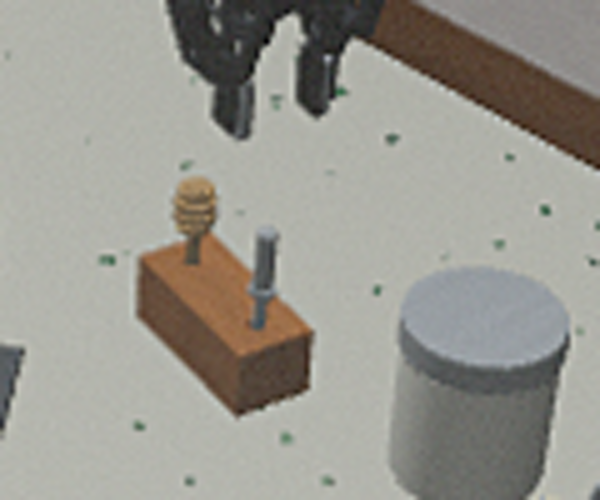

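View pics/c8.png

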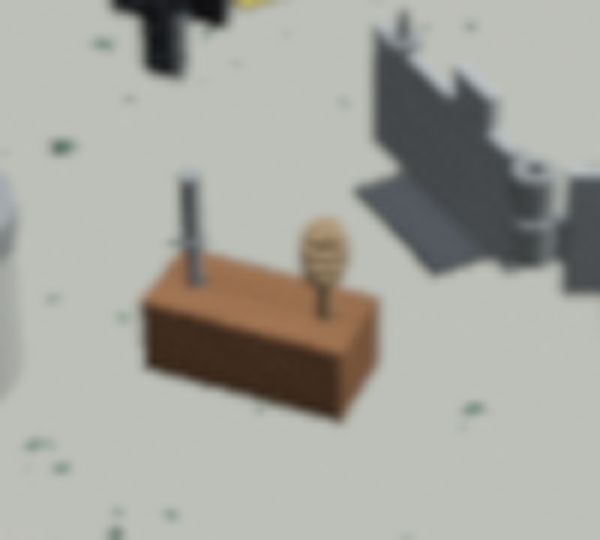

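```bash
python3 - <<'E'
from h import *
import pickle
m=pickle.load(open("w8.pkl","rb"))
im=cv2.imread("pics/w8.png")[:,:,::-1];crop(im,270,170,90,70,8,"pics/w8a.png")
f=lambda x,y:((x+.5)/8-.5+270,(y+.5)/8-.5+170)
print(plane(m,(313,220),.111),plane(m,(312,187),.045))
go((.671,-.1745,.20),-11)
E
```

```text
[ 0.67204047 -0.17707033  0.111     ] [ 0.67258087 -0.17172542  0.045     ]
shift cm [-0.06  0.03  0.11] turn [-0. -0. -0.] n 0.001
```

View pics/w8a.png

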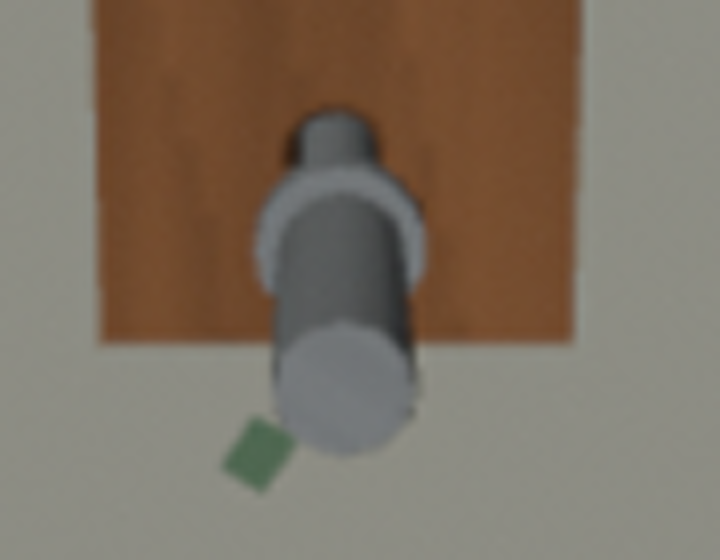

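```bash
python3 - <<'E'
from h import *
import pickle
m=pickle.load(open("w8.pkl","rb"));p,r=tool()
f=lambda x,y:((x+.5)/8-.5+270,(y+.5)/8-.5+170)
t=plane(m,f(345,388),.111);c=plane(m,f(341,245),.073);h=plane(m,f(336,152),.045)
for q in (t,c,h): print(q.round(4))
d=(t-c);dd=t-h;print(r.inv().apply(d/d[2]).round(3),r.inv().apply(dd/dd[2]).round(3))
g=c+(t-c)*(.099-.073)/(.038);print(g)
go(g,-11)
E
```

```text
[ 0.6721 -0.1757  0.111 ]
[ 0.6721 -0.1748  0.073 ]
[ 0.672 -0.173  0.045]
[-0.024  0.005 -1.   ] [-0.041  0.01  -1.   ]
[ 0.67208346 -0.17543751  0.099     ]
shift cm [-0.13  0.16 10.21] turn [-0. -0. -0.] n 0.102
```

```bash
python3 -m jog '[[[0.5,-0.67,0.16,5,0,0.035,0],[0.5,-0.67,0.16,9,0,0.035,0],[0.5,-0.67,0.16,10.2,0,0.035,0],[0.5,-0.67,0.16,10.2,0,0.035,0],[1,-0.67,0.16,10.2,0,0.035,0],[1,-0.67,0.16,10.2,0,0.035,0],[1,-0.67,0.16,10.2,0,0.035,0],[1,-0.67,0.16,10.2,0,0.035,0],[1,-0.67,0.16,10.2,0,0.035,0],[1,-0.67,0.16,10.2,0,0.035,0]]]' 60; python3 - <<'E'
from h import *
im=bot.read_camera("wrist")
cv2.imwrite("pics/w9.png",im[:,:,::-1]);p,r=tool();print(p,yaw(r),bot.read_state()['width']*85)
E
```

```text
time: 10.0
tool_pos: [0.6717, -0.1814, 0.2568]
tcp_rot: [-2.407, -1.985, -0.043]
wrist_force: [-3.6, 0.8, 6.2]
width: 0.118
[ 0.67164724 -0.18137316  0.25674862] -10.993246798962327 9.618360382541525
```

View pics/w9.png

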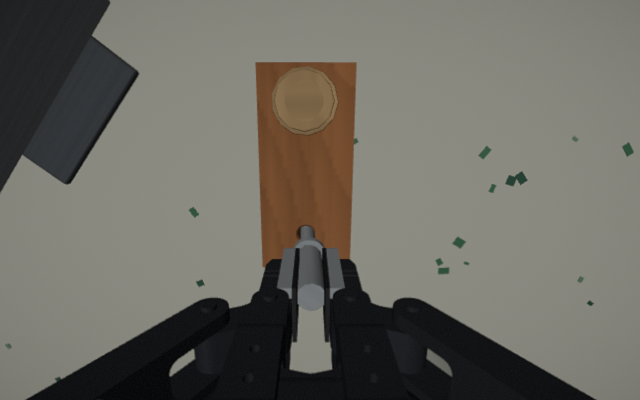

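```bash
python3 -m jog '[[[1,0,0,-2,0,0,0],[1,0,0,-5,0,0,0],[1,0,0,-10,0,0,0],[1,0,0,-14,0,-0.035,0],[1,0,0,-14,0,-0.035,0],[1,0,0,-14,0,-0.035,0]]]'; python3 - <<'E'
from h import *
import pickle
m=bot.camera_model("wrist");im=bot.read_camera("wrist");pickle.dump(m,open("w10.pkl","wb"))
cv2.imwrite("pics/w10.png",im[:,:,::-1]);p,r=tool();print(p,yaw(r),r.as_matrix()[:,2],bot.read_state()['width']*85)
s=bot.read_camera("side");c=bot.read_camera("scene")
crop(s,300,50,150,180,4,"pics/s10.png");crop(c,230,110,120,140,4,"pics/c10.png")
crop(im,270,180,90,130,4,"pics/w10a.png")
E
```

```text
time: 10.8
tool_pos: [0.6705, -0.1861, 0.395]
tcp_rot: [2.423, 1.998, 0.002]
wrist_force: [0.2, 0.2, -1.4]
width: 0.116
[ 0.67017774 -0.18604605  0.39349142] -11.001902414389459 [-9.92716020e-04  5.75387082e-04 -9.99999342e-01] 9.930954567298865
```

View pics/w10a.png

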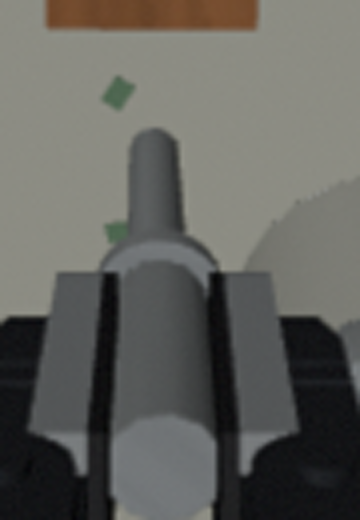

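View pics/s10.png

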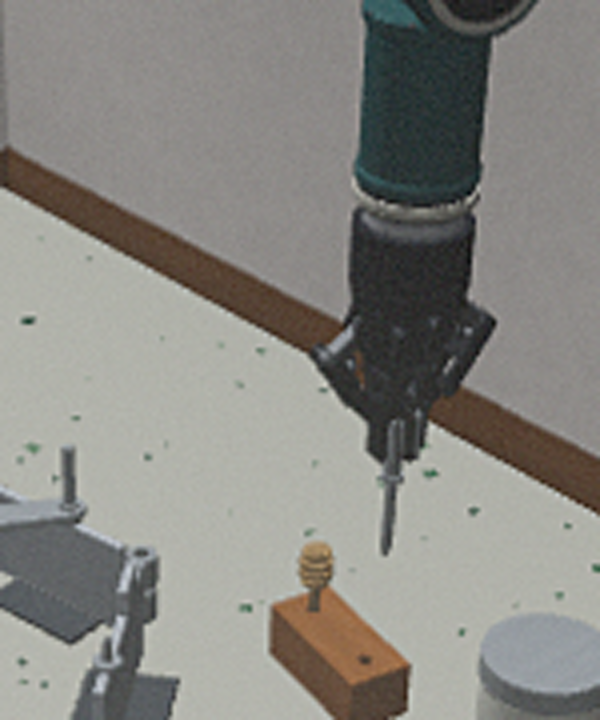

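View pics/c10.png

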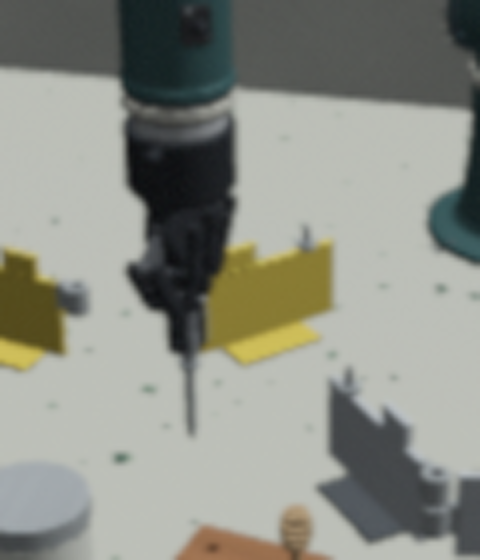

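```bash
python3 - <<'E'
from h import *
import pickle
m=pickle.load(open("w10.pkl","rb"));
# nominal camera in tool
m0=dict(m);Rc=np.array([[-.001,-.958,-.287],[1,-.001,-.001],[.001,-.287,.958]])
U,_,V=np.linalg.svd(Rc);Rc=U@V;m0["rvec"]=R.from_matrix(Rc.T).as_rotvec();m0["tvec"]=-Rc.T@np.array([.0719,0,.0310])
f=lambda x,y:((x+.5)/4-.5+270,(y+.5)/4-.5+180)
for n,(q,z) in {"top c":(f(163,468),.143),"collar apex":(f(160,232),.181),"shaft apex":(f(154,128),.239),"shaftL":(f(129,150),.239),"shaftR":(f(179,150),.239),"grip R":(f(212,300),.17),"grip L":(f(112,300),.17)}.items():
    print(n,plane(m0,q,z).round(4))
# what vertical pin at x=0,y=0 would show
g=lambda p:((np.asarray(p)+.5-[270,180])*4-.5).round(1)
for x,z in ((0,.143),(.008,.181),(.004,.239)): print(x,z,g(proj(m0,(x,0,z))))
E
```

```text
top c [ 0.0023 -0.0002  0.143 ]
collar apex [ 0.0099 -0.0005  0.181 ]
shaft apex [ 0.0035 -0.0016  0.239 ]
shaftL [-1.00e-04 -5.60e-03  2.39e-01]
shaftR [-1.00e-04  2.30e-03  2.39e-01]
grip R [0.0064 0.0052 0.17  ]
grip L [ 0.0064 -0.0057  0.17  ]
0 0.143 [164.8 490.3]
0.008 0.181 [164.6 247. ]
0.004 0.239 [164.5 125. ]
```

```bash
python3 - <<'E'
from h import *
ms=bot.camera_model("scene");mi=bot.camera_model("side")
si=lambda x,y:np.array(((x+.5)/4-.5+300,(y+.5)/4-.5+50));sc=lambda x,y:np.array(((x+.5)/4-.5+230,(y+.5)/4-.5+110))
t,r1=tri([(mi,si(397,425))]+[(ms,sc(189,330))]);b,r2=tri([(mi,si(386.5,552)),(ms,sc(191.5,435))])
print(t,b,r1,r2,np.linalg.norm(t-b))
for nm,mm,inv in (("side",mi,lambda p:((p-[300,50]+.5)*4-.5)),("scene",ms,lambda p:((p-[230,110]+.5)*4-.5))):
    for zz in (0,.104): print(nm,inv(proj(mm,b+[0,0,zz])))
E
```

```text
[ 0.67618944 -0.18066664  0.24195203] [ 0.66847566 -0.1853465   0.14735551] [np.float64(0.0012724621734200028), np.float64(0.0012724621734198627)] [np.float64(0.000271095650609018), np.float64(0.00027109565060890004)] 0.09502580754354746
side [386.14267933 551.81866224]
side [396.40553106 420.34425894]
scene [191.1610203  435.15648647]
scene [186.60748566 311.38347469]
```

```bash
python3 - <<'E'
from h import *
mi=bot.camera_model("side");print(R.from_rotvec(mi["rvec"]).as_matrix()[0])
go((.597,-.0125,.394-.155),-11)
E
```

```text
[ 0.78405634 -0.62039668 -0.0190687 ]
shift cm [ 15.64 -10.48  -0.15] turn [-0.003 -0.001 -0.   ] n 0.188
```

```bash
python3 -m jog '[[[1,5,-3.5,0,0,0,0],[1,10,-7,0,0,0,0],[1,15.6,-10.5,0,0,0,0],[1,15.6,-10.5,0,0,0,0],[1,15.6,-10.5,4.5,0,0,0],[1,15.6,-10.5,5.0,0,0,0],[1,15.6,-10.5,5.0,0,0,0],[1,15.6,-10.5,5.0,0,0,0]]]'; python3 - <<'E'
from h import *
import pickle
m=bot.camera_model("wrist");im=bot.read_camera("wrist");pickle.dump(m,open("w11.pkl","wb"))
cv2.imwrite("pics/w11.png",im[:,:,::-1]);p,r=tool();print(p,yaw(r),r.as_matrix()[:,2],bot.read_state()['width']*85)
s=bot.read_camera("side");c=bot.read_camera("scene")
crop(s,290,130,90,80,8,"pics/s11.png");crop(c,300,180,90,80,8,"pics/c11.png")
crop(im,250,160,110,140,4,"pics/w11a.png")
E
```

```text
time: 11.95
tool_pos: [0.5981, -0.0137, 0.3455]
tcp_rot: [2.424, 1.996, 0.002]
wrist_force: [0.3, 0.1, -1.1]
width: 0.116
[ 0.59809848 -0.01355349  0.34573714] -11.039594131164424 [ 2.57746060e-03 -2.12753564e-04 -9.99996656e-01] 9.831748758071098
```

View pics/w11a.png

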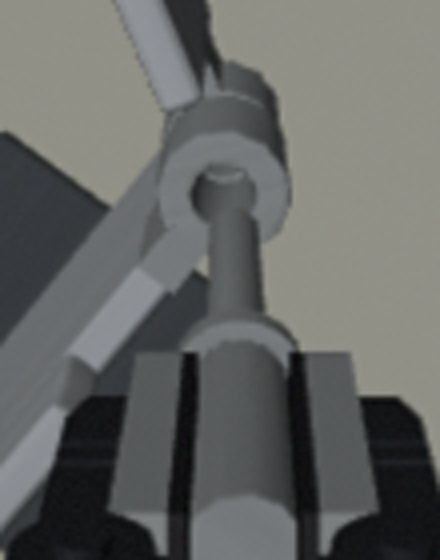

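View pics/s11.png

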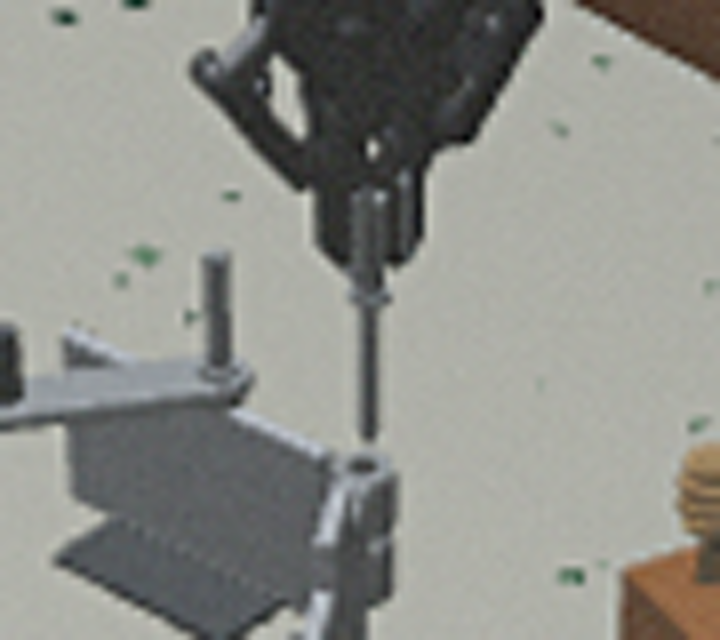

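View pics/c11.png

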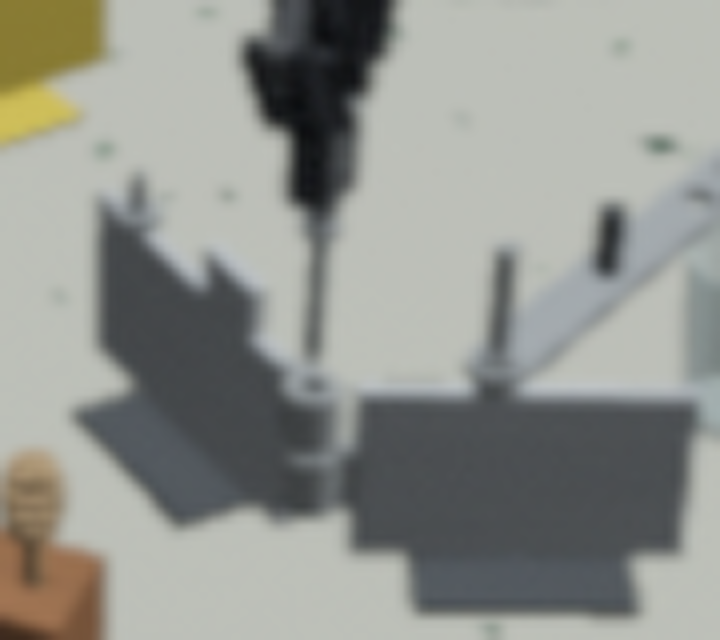

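```bash
cat > pp.py <<'E'
from h import *
import pickle,sys
m=pickle.load(open("w11.pkl","rb"))
m0=dict(m);Rc=np.array([[-.001,-.958,-.287],[1,-.001,-.001],[.001,-.287,.958]])
U,_,V=np.linalg.svd(Rc);Rc=U@V;m0["rvec"]=R.from_matrix(Rc.T).as_rotvec();m0["tvec"]=-Rc.T@np.array([.0719,0,.0310])
E
python3 - <<'E'
from pp import *
f=lambda x,y:((x+.5)/4-.5+250,(y+.5)/4-.5+160)
for n,(q,z) in {"bore c":(f(224.5,190),.2597),"outer c":(f(225,190),.2597),"outer apex":(f(225,131),.2597),"shaft c":(f(235.5,231),.239),"shaft apex":(f(235,208),.239),"collar apex":(f(243,317),.181),"top c":(f(247,545),.143)}.items():
    print(n,plane(m0,q,z).round(4))
mi=bot.camera_model("side");ms=bot.camera_model("scene")
si=lambda x,y:np.array(((x+.5)/8-.5+290,(y+.5)/8-.5+130));sc=lambda x,y:np.array(((x+.5)/8-.5+300,(y+.5)/8-.5+180))
isi=lambda p:((p-[290,130]+.5)*8-.5);isc=lambda p:((p-[300,180]+.5)*8-.5)
for z in (.3457-.155-.03-.062,):
    a,_=tri([(mi,si(369,438)),(ms,sc(313,356))]);b,_=tri([(mi,si(363,464)),(ms,sc(314,384))]);print("tip",a,"bore",b)
b=plane(mi,si(363,464),.086);
for z in (.086,.0985): print("side bore axis",isi(proj(mi,[b[0],b[1],z])))
b=plane(ms,sc(314,384),.086)
for z in (.086,.0985,): print("scene bore axis",isc(proj(ms,[b[0],b[1],z])))
E
```

```text
bore c [-0.     -0.0034  0.2597]
outer c [-0.     -0.0033  0.2597]
outer apex [ 0.0105 -0.0033  0.2597]
shaft c [-0.0003 -0.0014  0.239 ]
shaft apex [ 0.0035 -0.0015  0.239 ]
collar apex [ 0.0093 -0.0002  0.181 ]
top c [0.0026 0.0002 0.143 ]
tip [ 0.59472443 -0.01432663  0.10160229] bore [ 0.59404008 -0.01273766  0.08891297]
side bore axis [363. 464.]
side bore axis [362.79122108 435.90917711]
scene bore axis [314. 384.]
scene bore axis [315.3834511  357.26696493]
```

```bash
python3 -m jog '[[[1,0.03,-0.18,0,0,0,0],[1,0.03,-0.18,0,0,0,0],[1,0.03,-0.18,1,0,0,0],[1,0.03,-0.18,2,0,0,0],[1,0.03,-0.18,2.5,0,0,0],[1,0.03,-0.18,2.5,0,0,0]]]'; python3 - <<'E'
from h import *
im=bot.read_camera("wrist");crop(im,250,160,110,140,4,"pics/w12a.png")
s=bot.read_camera("side");crop(s,290,130,90,80,8,"pics/s12.png");print(bot.read_state()['wrist_force'],bot.read_state()['torque'])
E
```

```text
time: 12.85
tool_pos: [0.5953, -0.0124, 0.3181]
tcp_rot: [-2.423, -1.997, 0.002]
wrist_force: [0.1, 0.5, -0.4]
width: 0.113
[0.74787977 0.76008638 0.26428315] [-0.04114777  0.06434088  0.02863098]
```

View pics/w12a.png

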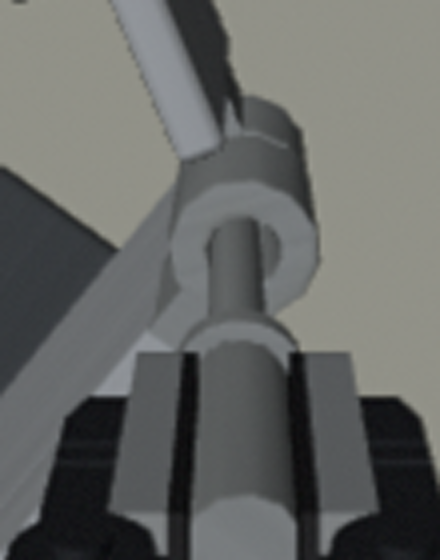

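View pics/s12.png

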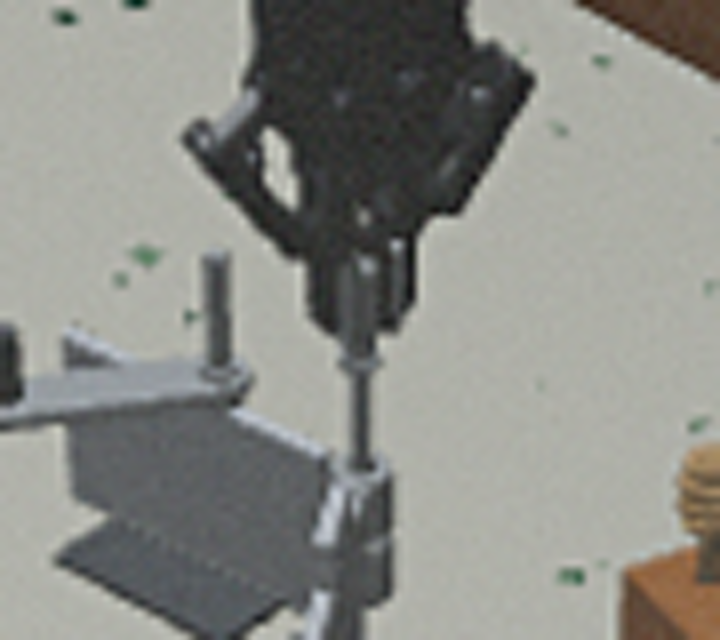

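```bash
python3 -m jog '[[[1,0,0.11,0,0,0,0],[1,0,0.11,0.6,0,0,0],[1,0,0.11,1.2,0,0,0],[1,0,0.11,1.8,0,0,0],[1,0,0.11,2.4,0,0,0],[1,0,0.11,2.4,0,0,0]]]'; python3 - <<'E'
from h import *
im=bot.read_camera("wrist");crop(im,250,160,110,140,4,"pics/w13a.png")
s=bot.read_camera("side");crop(s,290,130,90,80,8,"pics/s13.png");print(bot.read_state()['wrist_force'],bot.read_state()['torque'])
E
```

```text
time: 13.7
tool_pos: [0.5962, -0.0126, 0.2941]
tcp_rot: [-2.423, -1.998, 0.002]
wrist_force: [0.2, -0.2, -0.9]
width: 0.117
[ 0.30860501  0.06703183 -0.65353076] [ 0.04276602 -0.0417184   0.0054774 ]
```

View pics/w13a.png

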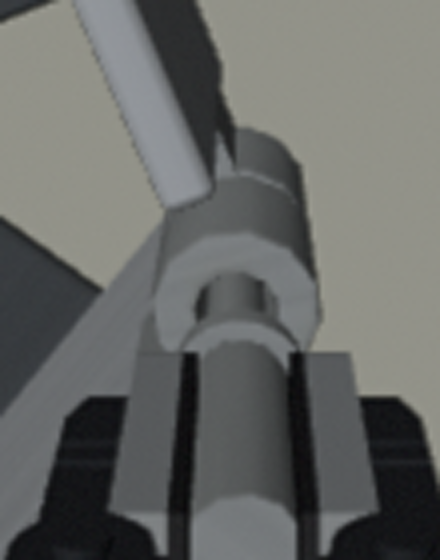

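View pics/s13.png

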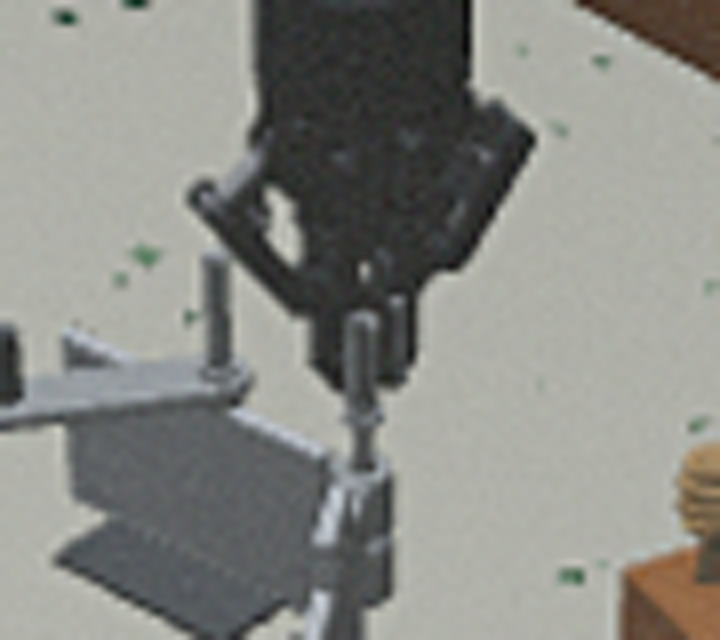

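```bash
python3 -m jog '[[[1,0,0,0.6,0,0,0],[1,0,0,1.2,0,0,0],[1,0,0,1.8,0,0,0],[1,0,0,2.1,0,0,0],[1,0,0,2.1,0,0,0]]]'; python3 -m jog '[[[1,0,0,0.1,0,0,0],[1,0,0,0.2,0,0,0],[1,0,0,0.2,0,0,0]]]'
```

```text
time: 14.42
tool_pos: [0.5967, -0.0125, 0.2742]
tcp_rot: [-2.424, -1.998, 0.0]
wrist_force: [-0.5, 0.1, 1.2]
width: 0.116
time: 14.8
tool_pos: [0.5971, -0.0123, 0.2737]
tcp_rot: [2.424, 1.998, 0.003]
wrist_force: [-1.4, 1.7, 7.8]
width: 0.116
```

```bash
python3 - <<'E'
from h import *
im=bot.read_camera("wrist");crop(im,250,160,110,140,4,"pics/w14a.png")
s=bot.read_camera("side");crop(s,290,130,90,80,8,"pics/s14.png");print(bot.read_state()['wrist_force'],bot.read_state()['torque'])
E
```

```text
[-1.29623119  2.55098402  7.21069391] [ 0.40918233  0.3932605  -0.01794295]
```

View pics/w14a.png

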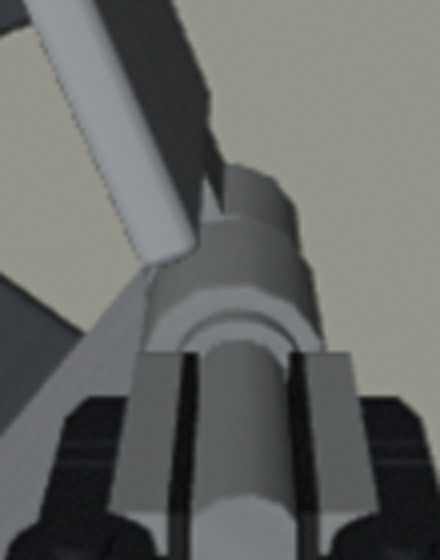

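View pics/s14.png

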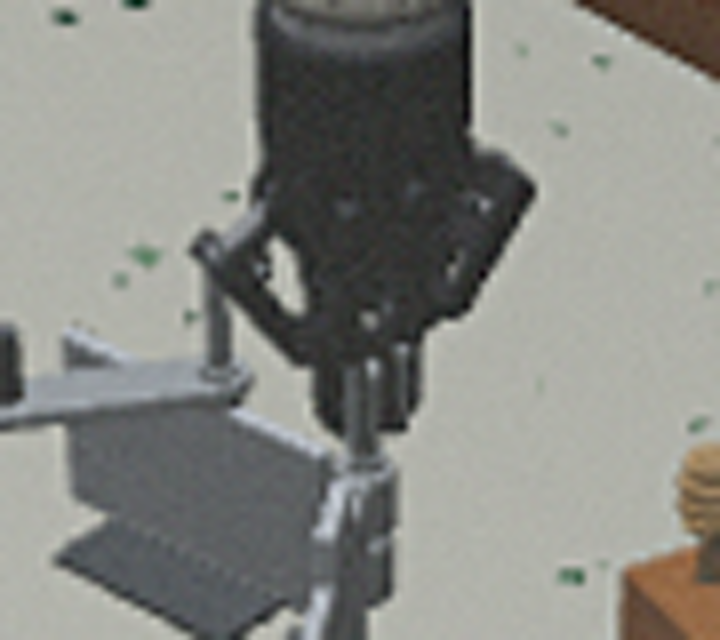

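```bash
python3 -m jog '[[[1,0,0,0.15,0,0,0],[1,0,0,0.3,0,0,0],[1,0,0,0.3,0,0,0],[1,0,0,0.3,0,0,0]]]'; python3 -m jog '[[[0.75,0,0,-0.3,0,0,0],[0.75,0,0,-0.3,0,0,0],[0.6,0,0,-0.3,0,0,0],[0.6,0,0,-0.3,0,0,0],[0.6,0,0,-0.3,0,0,0]]]'; python3 - <<'E'
from h import *
im=bot.read_camera("wrist");crop(im,250,140,110,140,4,"pics/w15a.png")
s=bot.read_camera("side");crop(s,290,130,90,80,8,"pics/s15.png");print(bot.read_state()['wrist_force'],bot.read_state()['torque'])
E
```

```text
time: 15.4
tool_pos: [0.5977, -0.0121, 0.2733]
tcp_rot: [2.423, 1.997, 0.005]
wrist_force: [-5.7, 3.4, 19.7]
width: 0.12
time: 16.02
tool_pos: [0.5965, -0.0126, 0.2717]
tcp_rot: [-2.424, -1.998, 0.001]
wrist_force: [0.5, 1.0, 1.1]
width: 0.401
[ 0.09356055 -0.08177256  0.67078506] [ 0.00649663 -0.0503952   0.01080528]
```

View pics/w15a.png

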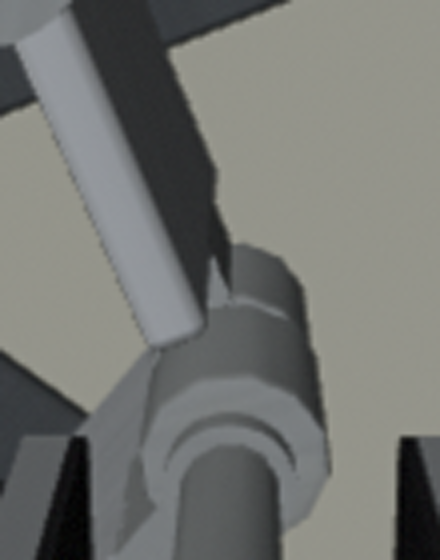

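View pics/s15.png

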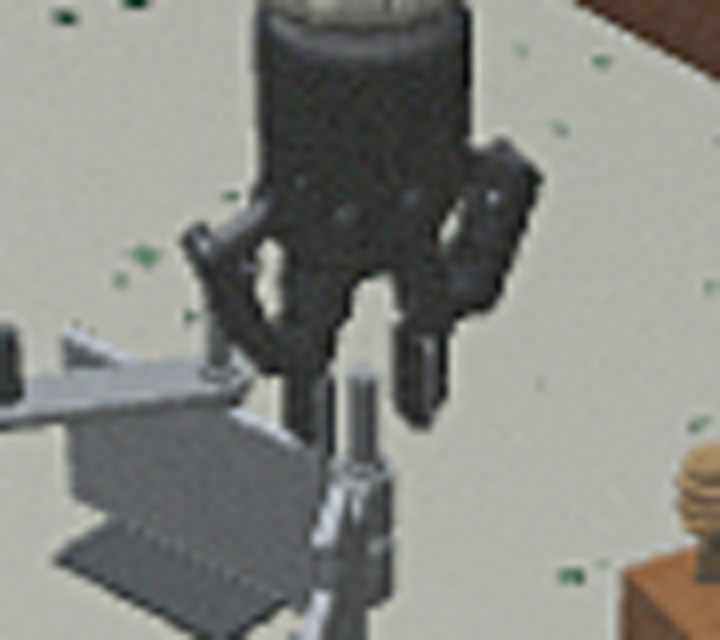

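```bash
python3 -m jog '[[[0.6,0,0,-3,0,0,0],[0.6,0,0,-7,0,0,0],[0.6,0,0,-10,0,0,0],[0.6,0,0,-10,0,0,0]]]'; python3 - <<'E'
from h import *
import pickle
m=bot.camera_model("wrist");im=bot.read_camera("wrist");pickle.dump(m,open("w16.pkl","wb"))
cv2.imwrite("pics/w16.png",im[:,:,::-1]);p,r=tool();print(p,yaw(r))
s=bot.read_camera("side");crop(s,250,130,120,100,6,"pics/s16.png");c=bot.read_camera("scene");crop(c,300,180,100,80,7,"pics/c16.png")
go((.511,.0917,.20),53)
E
```

```text
time: 16.62
tool_pos: [0.5978, -0.0127, 0.3757]
tcp_rot: [2.42, 1.995, 0.008]
wrist_force: [-0.1, 0.4, 0.8]
width: 0.401
[ 0.5970291  -0.01261095  0.37343821] -11.00097868931704
shift cm [  8.61 -10.34   1.59] turn [-2.000e-03 -1.000e-03 -1.117e+00] n 0.136
```

View pics/w16.png

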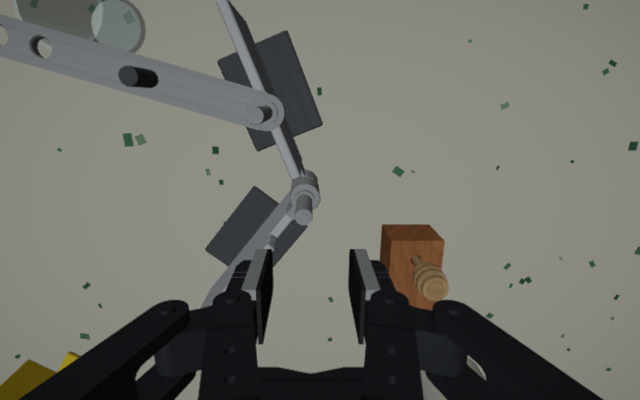

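View pics/s16.png

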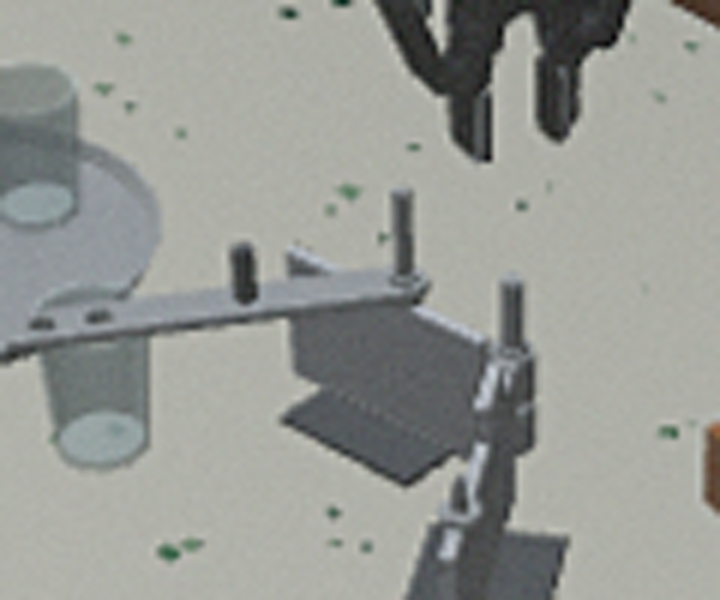

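View pics/c16.png

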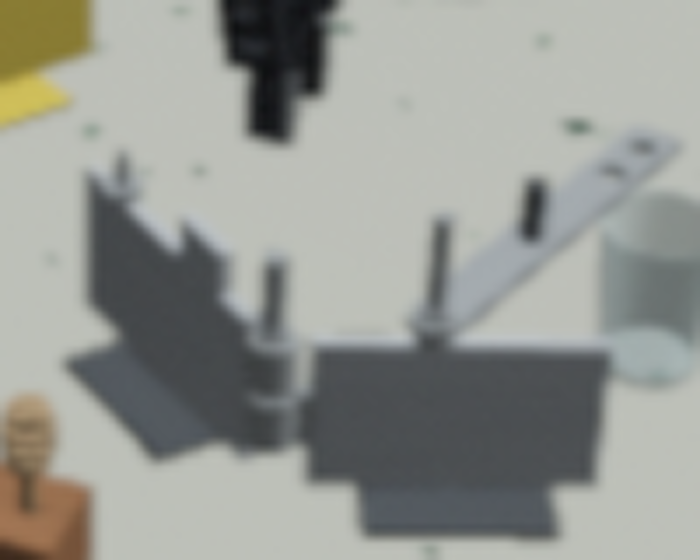

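The pin is down with its collar on the knuckle, and the leaf is in line. Next is the stay knob.

```bash
python3 -m jog '[[[0.5,1.5,-1.7,0,0,0,-0.18],[0.5,3,-3.5,0,0,0,-0.36],[0.5,4.5,-5.2,0.5,0,0,-0.54],[0.5,6,-7,1,0,0,-0.72],[0.5,7.5,-9,1.6,0,0,-0.9],[0.5,8.6,-10.3,1.6,0,0,-1.117],[0.5,8.6,-10.3,1.6,0,0,-1.117],[0.5,8.6,-10.3,1.6,0,0,-1.117]]]'; python3 - <<'E'
from h import *
import pickle
m=bot.camera_model("wrist");im=bot.read_camera("wrist");pickle.dump(m,open("w17.pkl","wb"))
cv2.imwrite("pics/w17.png",im[:,:,::-1]);p,r=tool();print(p,yaw(r),bot.read_state()["q"])
E
```

```text
time: 17.77
tool_pos: [0.512, 0.0912, 0.3552]
tcp_rot: [-1.0, -2.977, 0.001]
wrist_force: [-0.3, -0.3, 0.3]
width: 0.496
[0.51220302 0.09105641 0.35551538] 52.84958942638352 [ 1.28161543e-01  8.13865950e-03  1.98617586e+00 -3.49477379e-04
  1.14800604e+00 -7.94094183e-01]
```

View pics/w17.png

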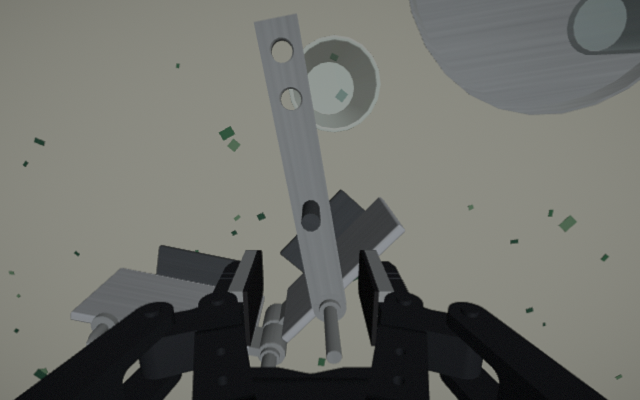

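```bash
python3 - <<'E'
from h import *
import pickle
m=pickle.load(open("w17.pkl","rb"))
im=cv2.imread("pics/w17.png")[:,:,::-1];crop(im,280,185,60,60,8,"pics/w17a.png")
print(plane(m,(312,221),.128),plane(m,(310.5,209),.098),"h",plane(m,(282,50.5),.098),plane(m,(291,98.5),.098))
go((*plane(m,(312,221),.128)[:2],.122),53)
E
```

```text
[0.51129617 0.0928881  0.128     ] [0.51238297 0.09088722 0.098     ] h [0.4222885  0.13771418 0.098     ] [0.4473895 0.1249239 0.098    ]
shift cm [0.18 0.1  7.85] turn [-0.001 -0.    -0.003] n 0.079
```

View pics/w17a.png

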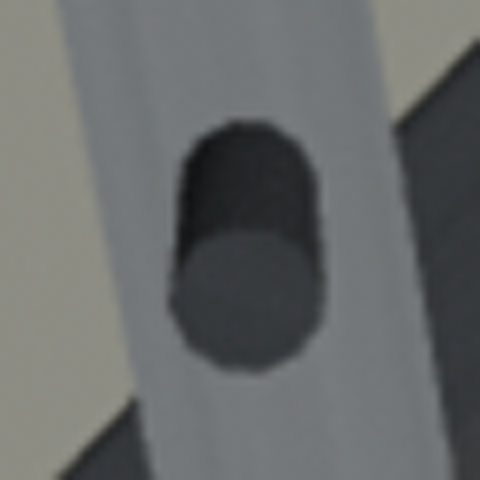

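```bash
python3 -m jog '[[[0.5,0.1,0.03,4,0,0,0],[0.5,0.1,0.03,7,0,0,0],[0.5,0.1,0.03,7.9,0,0,0],[0.5,0.1,0.03,7.9,0,0,0],[1,0.1,0.03,7.9,0,0,0],[1,0.1,0.03,7.9,0,0,0],[1,0.1,0.03,7.9,0,0,0],[1,0.1,0.03,7.9,0,0,0],[1,0.1,0.03,7.9,0,0,0]]]' 40; python3 - <<'E'
from h import *
im=bot.read_camera("wrist")
cv2.imwrite("pics/w18.png",im[:,:,::-1]);p,r=tool();print(p,yaw(r),bot.read_state()['width']*85)
E
```

```text
time: 18.95
tool_pos: [0.5119, 0.0924, 0.278]
tcp_rot: [0.996, 2.977, 0.001]
wrist_force: [1.9, -0.9, 3.3]
width: 0.122
[0.51194685 0.09239211 0.27792517] 53.00825197403105 9.840885267626508
```

View pics/w18.png

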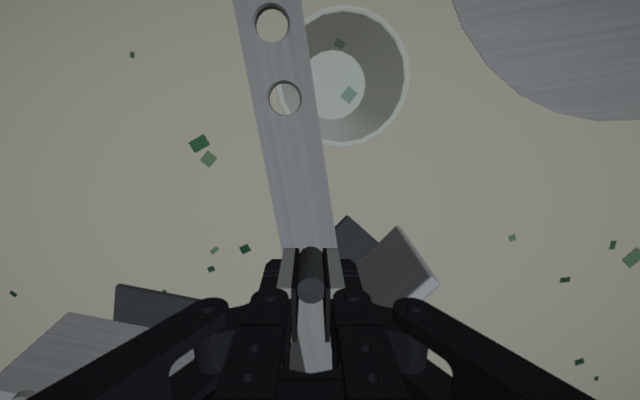

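```bash
python3 -m jog '[[[1,0,0,-1,0,0,0],[1,0,0,-2,0,0,0],[1,0,0,-3.2,0,0,0],[1,0,0,-3.2,0,0,0],[1,0,0,-3.2,0,0,0]]]'; cat > arc.py <<'E'
from h import *
import sys
def arc(C,a0,a1,da,y0):  # a: arm angles; reference tool yaw y0 at a0
    r=down(y0);k=lambda a:np.array([C[0]+.08*np.cos(np.radians(a)),C[1]+.08*np.sin(np.radians(a)),0])
    for a in np.arange(a0+da,a1+1e-6,da): print(round(a,1),(r.inv().apply(k(a)-k(a0))*100).round(2),"turn z",round(-np.radians(a-a0),3))
E
python3 - <<'E'
from arc import *
p,r=tool();print(p,yaw(r))
arc((.5831,.0556),152.8,240.8,8,53)
im=bot.read_camera("wrist");cv2.imwrite("pics/w19.png",im[:,:,::-1])
s=bot.read_camera("side");crop(s,240,100,150,110,5,"pics/s19.png")
E
```

```text
time: 19.62
tool_pos: [0.5119, 0.0921, 0.3088]
tcp_rot: [0.996, 2.977, 0.0]
wrist_force: [5.4, -2.9, -1.0]
width: 0.118
[0.51185577 0.09207362 0.30884846] 53.015211729216816
160.8 [-0.27 -1.08  0.  ] turn z -0.14
168.8 [-0.68 -2.12  0.  ] turn z -0.279
176.8 [-1.24 -3.09  0.  ] turn z -0.419
184.8 [-1.92 -3.97  0.  ] turn z -0.559
192.8 [-2.72 -4.75  0.  ] turn z -0.698
200.8 [-3.62 -5.41  0.  ] turn z -0.838
208.8 [-4.6  -5.94  0.  ] turn z -0.977
216.8 [-5.65 -6.32  0.  ] turn z -1.117
224.8 [-6.74 -6.56  0.  ] turn z -1.257
232.8 [-7.86 -6.64  0.  ] turn z -1.396
240.8 [-8.97 -6.56  0.  ] turn z -1.536
```

View pics/s19.png

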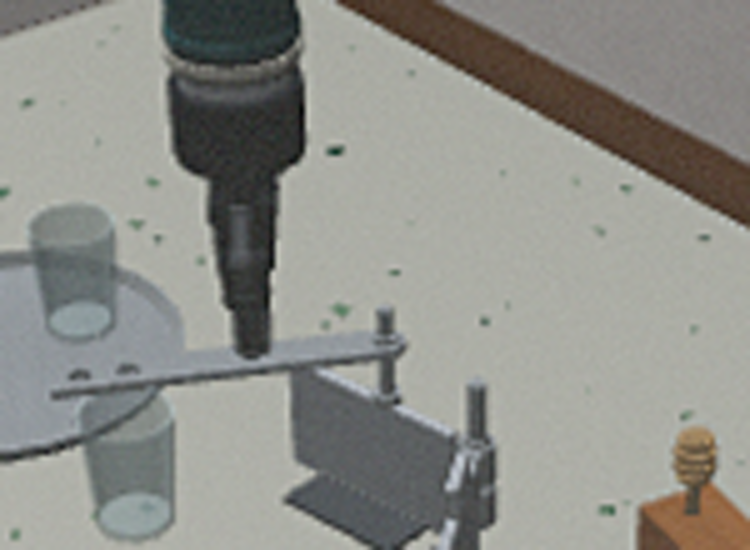

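```bash
python3 -m jog '[[[1,-0.27,-1.08,0,0,0,-0.14],[1,-0.68,-2.12,0,0,0,-0.279],[1,-1.24,-3.09,0,0,0,-0.419],[1,-1.92,-3.97,0,0,0,-0.559],[1,-2.72,-4.75,0,0,0,-0.698],[1,-3.62,-5.41,0,0,0,-0.838],[1,-4.6,-5.94,0,0,0,-0.977],[1,-5.65,-6.32,0,0,0,-1.117],[1,-6.74,-6.56,0,0,0,-1.257],[1,-7.86,-6.64,0,0,0,-1.396],[1,-7.86,-6.64,0,0,0,-1.396]]]'; python3 - <<'E'
from h import *
import pickle
m=bot.camera_model("wrist");im=bot.read_camera("wrist");pickle.dump(m,open("w20.pkl","wb"));cv2.imwrite("pics/w20.png",im[:,:,::-1])
s=bot.read_camera("side");crop(s,270,100,150,120,5,"pics/s20.png")
p,r=tool();print(p,yaw(r),bot.read_state()["q"],bot.read_state()["wrist_force"])
E
```

```text
time: 21.1
tool_pos: [0.5344, -0.0072, 0.308]
tcp_rot: [-1.151, 2.923, 0.005]
wrist_force: [3.9, 5.9, -0.5]
width: 0.118
[ 0.53409434 -0.00689756  0.30792828] 132.93424950536644 [-0.06063596  0.0811803   2.00419938  0.00382439  1.05721874 -2.38265428] [ 2.8002884   4.90059991 -1.54373857]
```

View pics/w20.png

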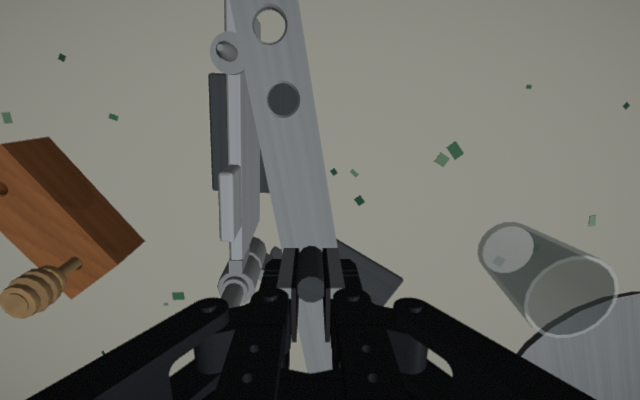

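View pics/s20.png

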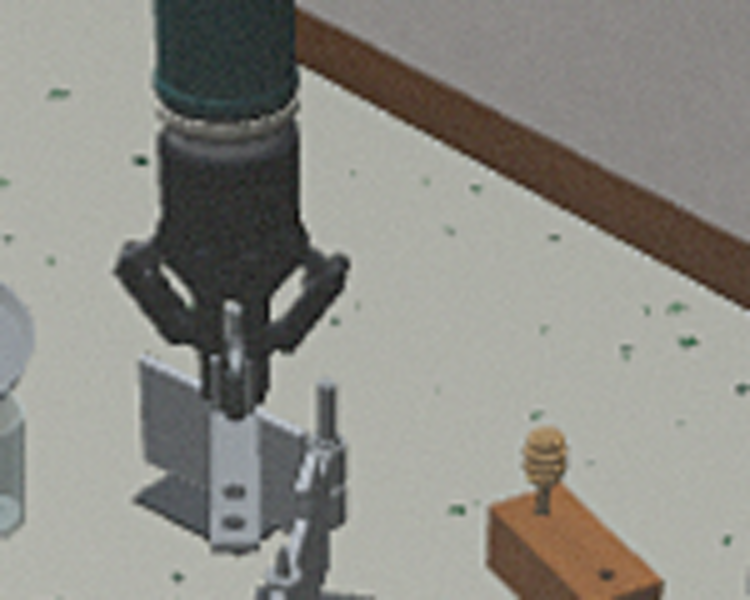

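```bash
python3 - <<'E'
from pp import *
im=cv2.imread("pics/w20.png")[:,:,::-1];crop(im,195,0,120,120,6,"pics/w20a.png")
E
```

```text
(no output)
```

View pics/w20a.png

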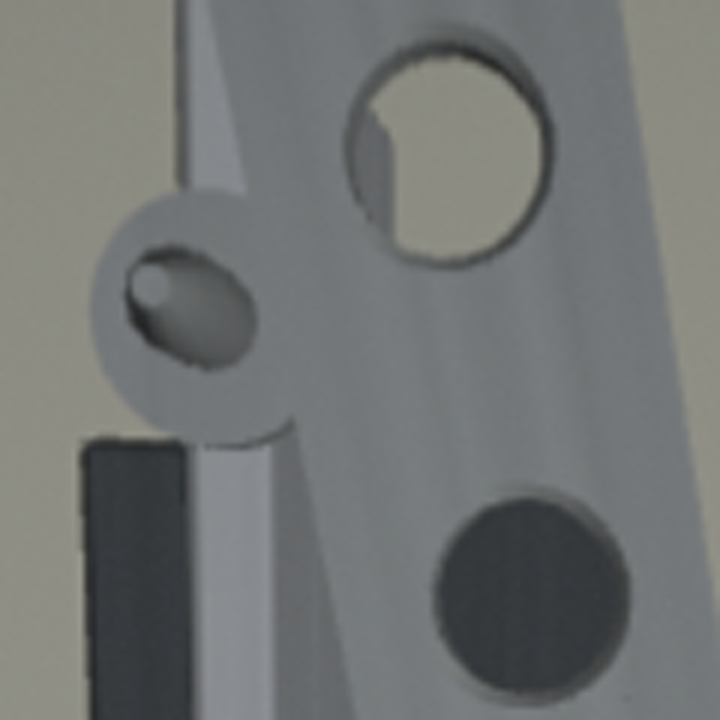

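```bash
python3 - <<'E'
from pp import *
f=lambda x,y:((x+.5)/6-.5+195,(y+.5)/6-.5)
H=plane(m0,f(449,148),.180);I=plane(m0,f(532,595),.180);P=plane(m0,f(152,283),.198);D=plane(m0,f(196,317),.218)
print("hole",H,"inner",I,"peg tip",P,"disc",D, np.linalg.norm(H-I))
d=(H-I)[:2];d/=np.linalg.norm(d)
C=H[:2]-.1805*d;print("C",C,"knob->C",np.linalg.norm(C), "knob pred",C+.08*d)
a=lambda v:np.degrees(np.arctan2(v[1],v[0]))
C2=-.08*d;
for c in (C,C2):
  for q in (P,D): print("ang to turn (tool)",a(q[:2]-c)-a(H[:2]-c),"radii",np.linalg.norm(q[:2]-c),np.linalg.norm(H[:2]-c))
E
```

```text
hole [ 0.0995264 -0.0159957  0.18     ] inner [ 0.07170785 -0.01125406  0.18      ] peg tip [ 0.09386834 -0.04017137  0.198     ] disc [ 0.0938795  -0.04151624  0.218     ] 0.02821976732893716
C [-0.07840736  0.01433291] knob->C 0.079706631304764 knob pred [0.00045525 0.00089087]
ang to turn (tool) -7.883198285022926 radii 0.18069210069030023 0.18049999999999997
ang to turn (tool) -8.28777582665837 radii 0.1811129236242979 0.18049999999999997
ang to turn (tool) -7.873158920482506 radii 0.18086011156679077 0.18080160699635928
ang to turn (tool) -8.278088905129632 radii 0.18127396324929199 0.18080160699635928
```

```bash
python3 -m jog '[[[1,-0.13,-0.55,0,0,0,-0.04],[1,-0.27,-1.1,0,0,0,-0.08],[1,-0.27,-1.1,0,0,0,-0.08],[1,-0.27,-1.1,0,0,0,-0.08]]]'; python3 - <<'E'
from h import *
im=bot.read_camera("wrist");cv2.imwrite("pics/w21.png",im[:,:,::-1]);crop(im,215,0,120,120,6,"pics/w21a.png")
p,r=tool();print(p,yaw(r),bot.read_state()["q"][5],bot.read_state()["wrist_force"])
E
```

```text
time: 21.7
tool_pos: [0.5426, -0.0125, 0.3072]
tcp_rot: [1.266, -2.873, -0.009]
wrist_force: [1.5, 6.6, -1.2]
width: 0.12
[ 0.54256009 -0.01245737  0.30721445] 137.55687712399836 -2.4732720190494994 [ 1.16748212  7.69605105 -0.74710264]
```

View pics/w21a.png

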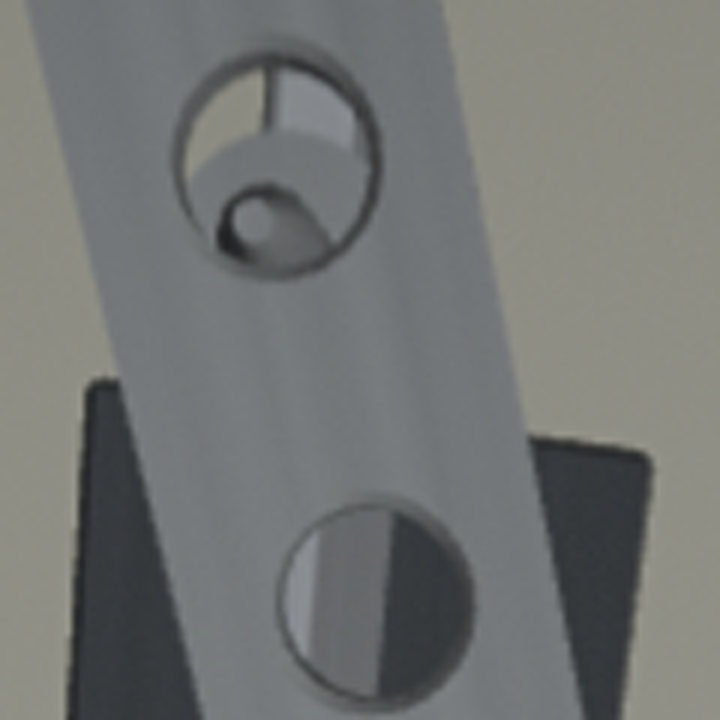

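```bash
python3 - <<'E'
from pp import *
f=lambda x,y:((x+.5)/6-.5+215,(y+.5)/6-.5)
zt=.3072
H=plane(m0,f(278,160),zt-.128);I=plane(m0,f(376,604),zt-.128);P=plane(m0,f(256,222),zt-.110)
print("hole",H,"inner",I,"peg tip",P,np.linalg.norm(H-I))
d=(H-I)[:2];d/=np.linalg.norm(d);C2=-.08*d;a=lambda v:np.degrees(np.arctan2(v[1],v[0]))
print(a(P[:2]-C2)-a(H[:2]-C2),np.linalg.norm(P[:2]-C2),np.linalg.norm(H[:2]-C2),(P-H)*1000)
# predicted tip position seen if aligned
E
```

```text
hole [ 0.09868222 -0.01922471  0.1792    ] inner [ 0.07112378 -0.01366211  0.1792    ] peg tip [ 0.09782347 -0.02333054  0.1972    ] 0.02811423557499849
-1.3312558320097736 0.18053990760981428 0.18053638544207093 [-0.85874668 -4.1058309  18.        ]
```

```bash
python3 -m jog '[[[1,-0.05,-0.18,0,0,0,0],[1,-0.05,-0.18,0,0,0,0],[1,-0.05,-0.18,0.5,0,0,0],[1,-0.05,-0.18,1,0,0,0],[1,-0.05,-0.18,1,0,0,0]]]'; python3 - <<'E'
from h import *
im=bot.read_camera("wrist");cv2.imwrite("pics/w22.png",im[:,:,::-1]);crop(im,215,0,120,120,6,"pics/w22a.png")
p,r=tool();print(p,yaw(r),bot.read_state()["q"][5],bot.read_state()["wrist_force"])
s=bot.read_camera("side");crop(s,270,130,100,100,6,"pics/s22.png")
E
```

```text
time: 22.38
tool_pos: [0.5448, -0.0142, 0.2976]
tcp_rot: [1.266, -2.874, -0.004]
wrist_force: [1.7, 4.7, -1.8]
width: 0.119
[ 0.54485899 -0.01420376  0.29783136] 137.54341106248225 -2.4742806188601527 [ 1.30154726  5.62750845 -1.25207934]
```

View pics/w22a.png

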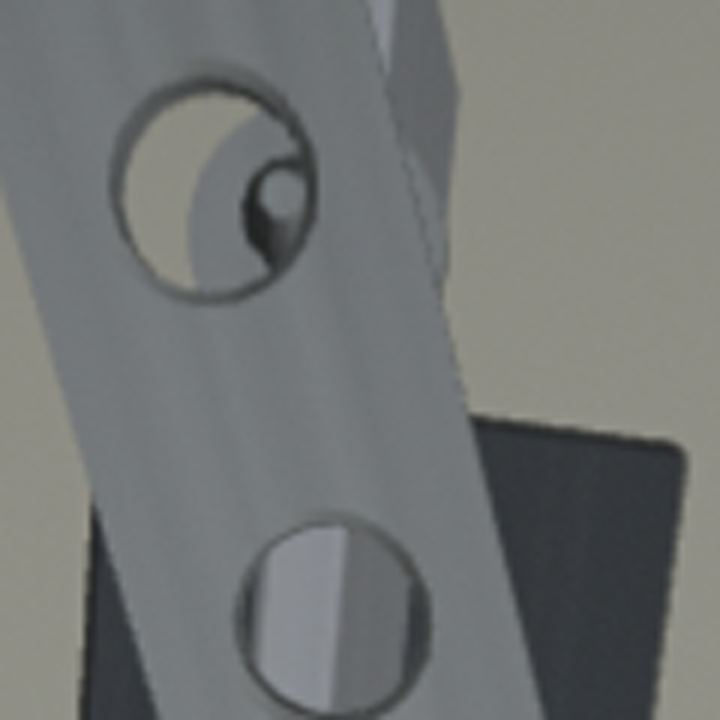

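View pics/s22.png

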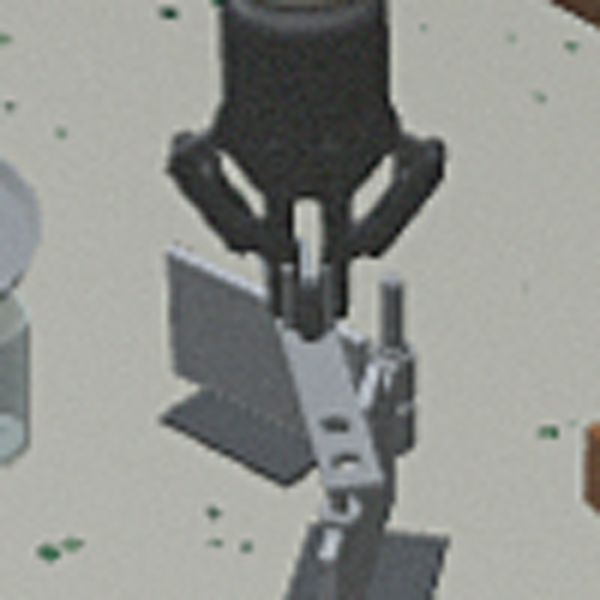

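```bash
cat > pk.py <<'E'
from pp import *
def pk(h,i,pt,zt,und,off=(215,0)):
    f=lambda q:((q[0]+.5)/6-.5+off[0],(q[1]+.5)/6-.5+off[1])
    H=plane(m0,f(h),zt-und-.006);I=plane(m0,f(i),zt-und-.006);P=plane(m0,f(pt),zt-.110)
    d=(H-I)[:2];d/=np.linalg.norm(d);C2=-.08*d;a=lambda v:np.degrees(np.arctan2(v[1],v[0]))
    da=a(P[:2]-C2)-a(H[:2]-C2);print("P-H mm",((P-H)*1000).round(1),"dist HI",np.linalg.norm(H-I).round(4),"ang",da.round(2),"armdir",a(d).round(2))
    Rz=R.from_euler('z',da,degrees=True).as_matrix()[:2,:2];print("knob shift cm",((C2+Rz@(.08*d))*100).round(3))
E
python3 - <<'E'
from pk import *
pk((213,187),(334,615),(282,190),.2977,.1125)
pk((278,160),(376,604),(256,222),.3072,.122)
E
```

```text
P-H mm [1.2 3.4 8.5] dist HI 0.0276 ang 1.13 armdir -14.59
knob shift cm [0.038 0.154]
P-H mm [-0.9 -4.1 18. ] dist HI 0.0281 ang -1.33 armdir -11.41
knob shift cm [-0.039 -0.182]
```

```bash
python3 -m jog '[[[1,0.03,0.14,0,0,0,0],[1,0.03,0.14,0,0,0,0],[1,0.03,0.14,0,0,0,0],[1,0.03,0.14,0,0,0,0]]]'; python3 - <<'E'
from h import *
im=bot.read_camera("wrist");cv2.imwrite("pics/w23.png",im[:,:,::-1]);crop(im,215,0,120,120,6,"pics/w23a.png")
p,r=tool();print(p,yaw(r),bot.read_state()["q"][5],bot.read_state()["wrist_force"])
E
```

```text
time: 22.98
tool_pos: [0.5439, -0.0137, 0.2983]
tcp_rot: [-1.266, 2.875, 0.003]
wrist_force: [2.3, 4.7, -1.8]
width: 0.121
[ 0.54389347 -0.01370418  0.29822845] 137.53561438608114 -2.4730245981181724 [ 3.51545652  4.45036152 -1.91358267]
```

View pics/w23a.png

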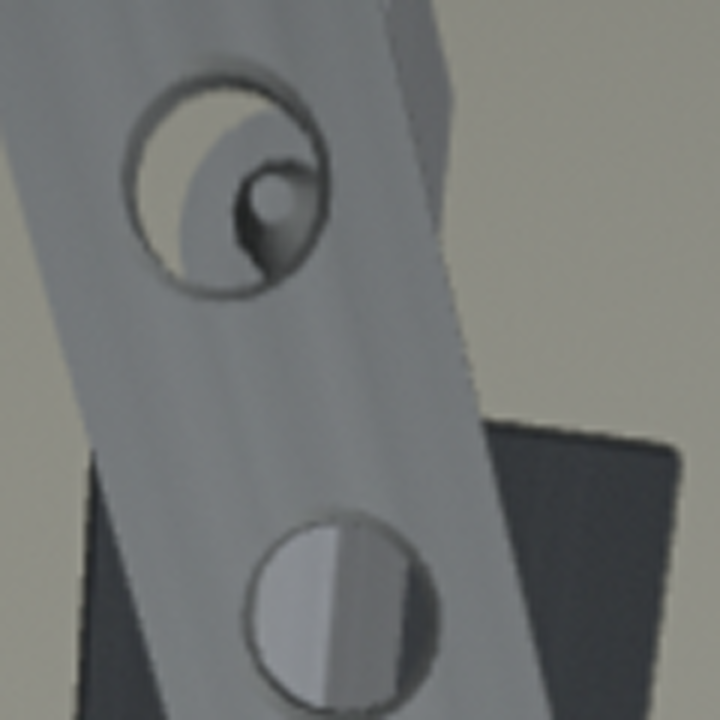

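```bash
python3 -c "
from pk import *
pk((226,184),(342,613),(271,197),.2980,.1125)"; python3 -m jog '[[[1,0.03,0.1,0,0,0,0],[1,0.03,0.1,0,0,0,0],[1,0.03,0.1,0,0,0,0],[1,0.03,0.1,0,0,0,0]]]'; python3 - <<'E'
from h import *
im=bot.read_camera("wrist");cv2.imwrite("pics/w24.png",im[:,:,::-1]);crop(im,215,0,120,120,6,"pics/w24a.png")
p,r=tool();print(p,yaw(r),bot.read_state()["q"][5],bot.read_state()["wrist_force"])
E
```

```text
P-H mm [0.6 1.8 8.5] dist HI 0.0276 ang 0.59 armdir -13.96
knob shift cm [0.019 0.08 ]
time: 23.52
tool_pos: [0.5432, -0.0134, 0.2984]
tcp_rot: [-1.266, 2.874, 0.002]
wrist_force: [3.8, 5.1, -0.9]
width: 0.124
[ 0.54318221 -0.01335726  0.29841529] 137.52716743004348 -2.4722237245002336 [ 3.27088038  5.43965072 -1.68964578]
```

View pics/w24a.png

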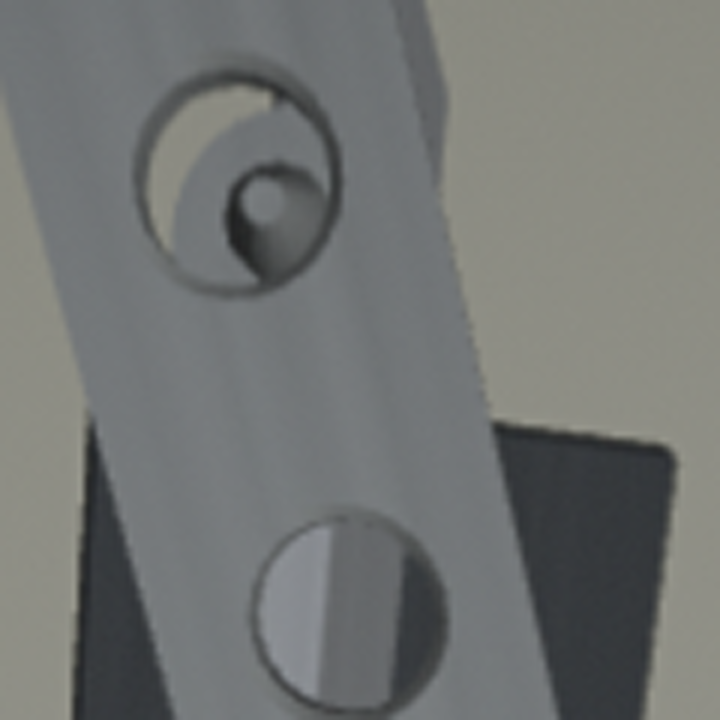

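```bash
python3 -c "
from pk import *
pk((239,182),(349,612),(264,199),.2982,.1125)"; python3 -m jog '[[[1,0.01,0.04,0.3,0,0,0],[1,0.01,0.04,0.6,0,0,0],[1,0.01,0.04,0.9,0,0,0],[1,0.01,0.04,0.9,0,0,0]]]'; python3 - <<'E'
from h import *
im=bot.read_camera("wrist");cv2.imwrite("pics/w25.png",im[:,:,::-1]);crop(im,215,0,120,120,6,"pics/w25a.png")
E
```

```text
P-H mm [0.4 0.4 8.5] dist HI 0.0276 ang 0.16 armdir -13.19
knob shift cm [0.005 0.021]
time: 24.08
tool_pos: [0.5429, -0.0132, 0.2893]
tcp_rot: [-1.265, 2.874, 0.002]
wrist_force: [4.7, 5.1, -1.0]
width: 0.124
```

View pics/w25a.png

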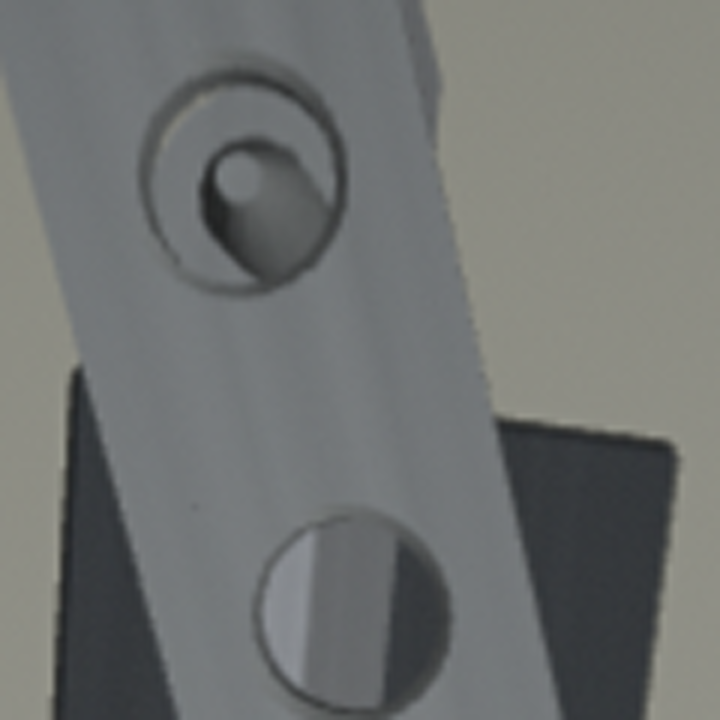

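```bash
python3 -m jog '[[[1,0,0,0.3,0,0,0],[1,0,0,0.6,0,0,0],[1,0,0,0.9,0,0,0],[1,0,0,1.1,0,0,0],[1,0,0,1.1,0,0,0]]]'; python3 - <<'E'
from h import *
im=bot.read_camera("wrist");cv2.imwrite("pics/w26.png",im[:,:,::-1]);crop(im,215,0,120,120,6,"pics/w26a.png")
s=bot.read_camera("side");crop(s,270,130,100,100,6,"pics/s26.png");print(bot.read_state()["tool_pos"],bot.read_state()["wrist_force"])
E
```

```text
time: 24.75
tool_pos: [0.543, -0.0133, 0.2786]
tcp_rot: [-1.265, 2.874, 0.001]
wrist_force: [3.0, 4.0, -1.0]
width: 0.12
[ 0.54297312 -0.01322158  0.27860921] [ 3.96029576  4.69132839 -2.177528  ]
```

View pics/w26a.png

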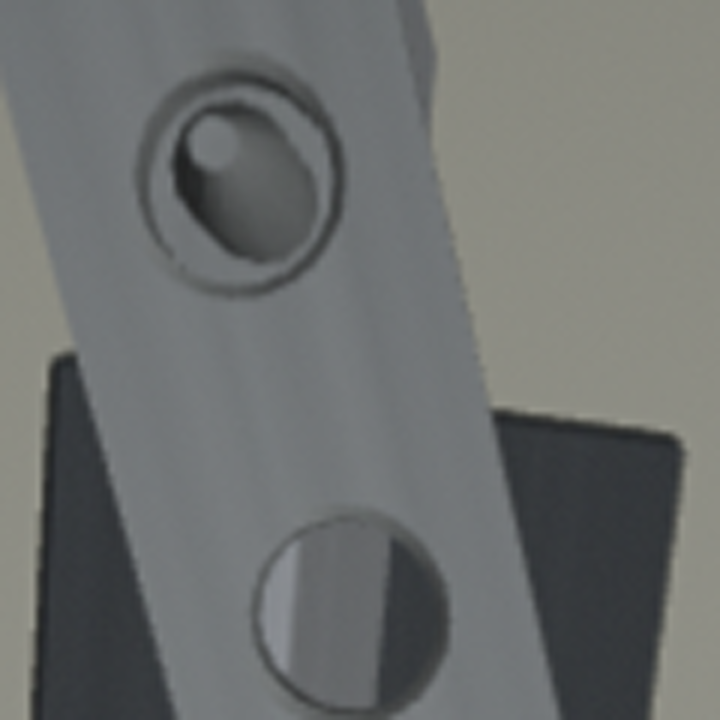

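View pics/s26.png

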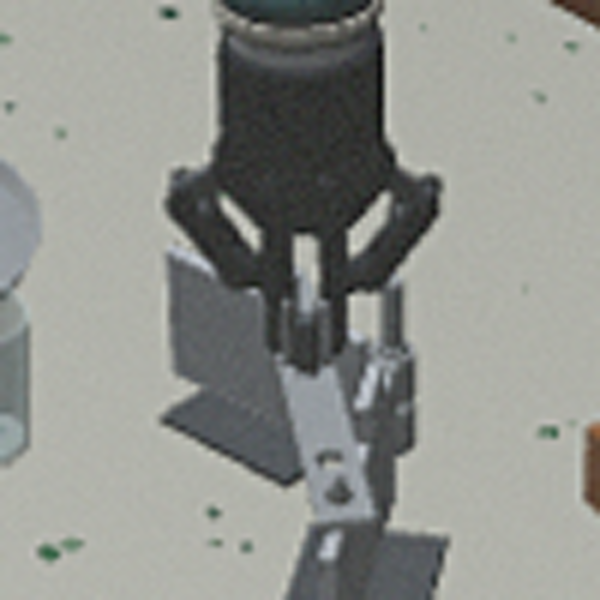

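```bash
python3 -m jog '[[[1,0,0,0.06,0,0,0],[0.75,0,0,0.06,0,0,0],[0.75,0,0,0.06,0,0,0],[0.75,0,0,0.06,0,0,0],[0.75,0,0,0.06,0,0,0]]]'; python3 -m jog '[[[0.75,0,0,-1,0,0,0],[0.75,0,0,-3,0,0,0],[0.75,0,0,-8,0,0,0],[0.75,0,0,-12,0,0,0],[0.75,0,0,-12,0,0,0],[0.75,0,0,-12,0,0,0]]]'; python3 - <<'E'
from h import *
im=bot.read_camera("wrist");cv2.imwrite("pics/w27.png",im[:,:,::-1])
s=bot.read_camera("side");crop(s,240,120,150,110,5,"pics/s27.png");c=bot.read_camera("scene");crop(c,290,170,110,90,7,"pics/c27.png");cv2.imwrite("pics/c27f.png",c[:,:,::-1])
E
```

```text
time: 25.48
tool_pos: [0.5426, -0.0138, 0.2783]
tcp_rot: [1.267, -2.874, -0.0]
wrist_force: [0.2, -0.3, 0.5]
width: 0.251
time: 26.22
tool_pos: [0.5425, -0.0137, 0.3987]
tcp_rot: [-1.267, 2.875, -0.0]
wrist_force: [-0.4, 0.2, -0.4]
width: 0.252
```

View pics/w27.png

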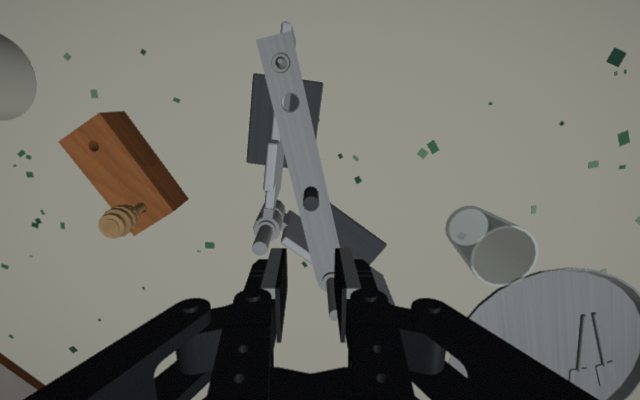

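View pics/s27.png

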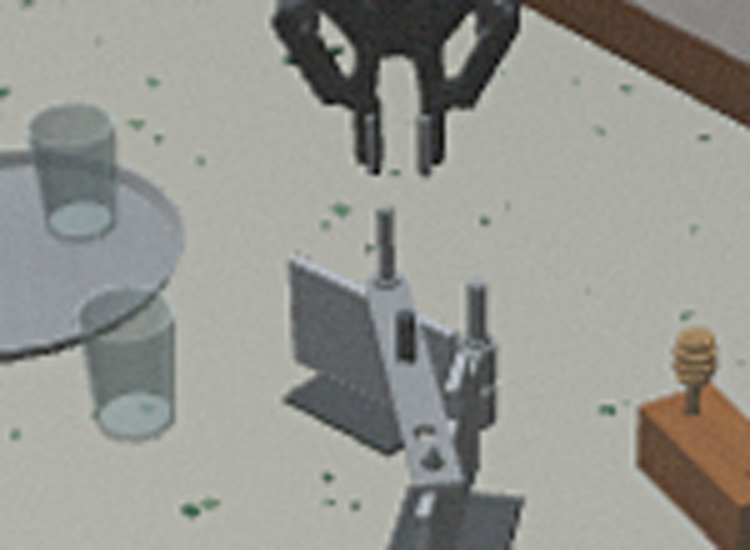

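View pics/c27.png

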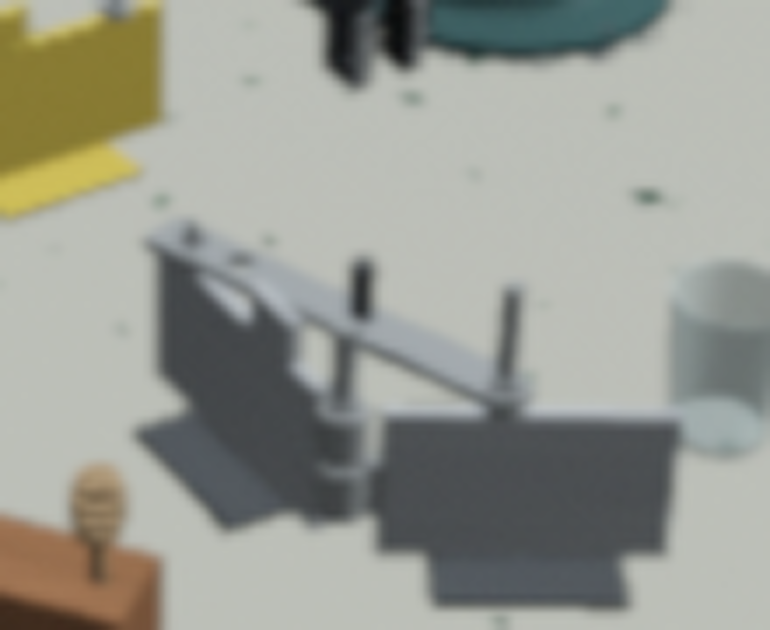

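```bash
python3 - <<'E'
from h import *
ms=bot.camera_model("scene");mi=bot.camera_model("side")
a=tri([(mi,((512.5)/6-.5+250,(282.5)/6-.5+130)),(ms,((275.5)/7-.5+300,(260.5)/7-.5+180))]);print("pin top (16)",a)
o,v=ray(mi,(476.5/5-.5+240,286.5/5-.5+120));t=((a[0]-o)[:2]@v[:2])/(v[:2]@v[:2]);print("side27 z",(o+v*t)[2])
# stay: hole/post/knob tops
im=cv2.imread("pics/w27.png")[:,:,::-1];crop(im,230,15,110,120,6,"pics/w27a.png");crop(im,230,190,110,80,6,"pics/w27b.png")
E
```

```text
pin top (16) (array([ 0.59330153, -0.0142107 ,  0.12836758]), [np.float64(0.00016869318806331176), np.float64(0.0001686931880634285)])
side27 z 0.12774231803015212
```

View pics/w27a.png

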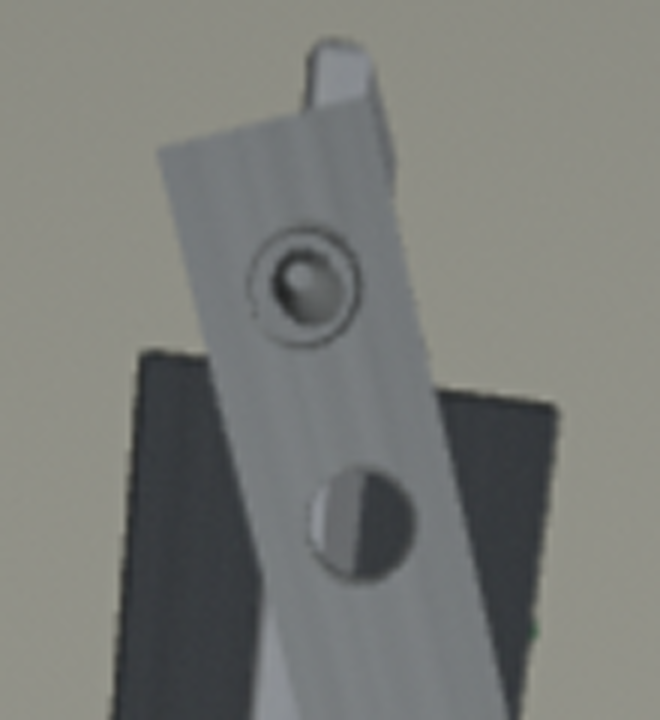

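View pics/w27b.png

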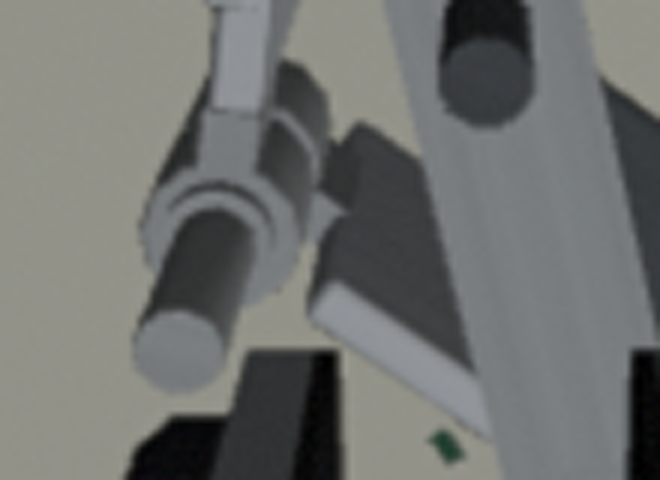

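The pin top measures 128 mm, which is home. The collar sits flat on the knuckle and the peg is centred in the end hole, with the arm down and the gripper clear. I'm handing it in.

```bash
python3 - <<'E'
from workcell import bot
import cv2,numpy as np
a=cv2.imread("pics/side0.png").astype(int);b=bot.read_camera("side")[:,:,::-1].astype(int)
for n,(x0,y0,x1,y1) in {"glasses":(240,140,278,210),"canister":(415,200,456,252),"dipper":(372,182,386,205)}.items():
    print(n,np.abs(a-b)[y0:y1,x0:x1].mean().round(2))
print(bot.finish_job())
E
```

```text
glasses 4.7
canister 3.33
dipper 3.16
the job is handed in; nothing more can be done
None
```

The guard is back together and handed in at about 26 s of the 72 s allowed. The hand-in gave no verdict, so what follows is from my own checks.

**What I did**
1. I gripped the grey loose leaf by its tab and set it down with its knuckle in line above the fixed one.
2. I pulled the pin from the stand and pushed it down through both knuckles, pressing with about 20 N at the end.
3. I lifted the stay arm by its knob and swung it round. After correcting a small overshoot, I lowered its end hole over the peg and let go.

**Last checks**
- **Pin:** its top measures about 128 mm above the counter, which is the fully home height. The collar sits on the knuckle.
- **Stay arm:** the peg stands centred in the end hole, not the inner one. By the gripper's height the arm was within about 1 mm of fully down when I let go, and it sits on the peg disc in the pictures. I did not measure its height afterwards.
- **Gripper and forces:** the gripper is clear of everything. The highest wrist force I read was about 20 N.
- **Glasses, canister and dipper:** a before-and-after comparison of the side picture showed only small differences. Part of the glasses' difference is the stay arm no longer being in front of them. I did not check any of them against a measured position.

**Disagreement:** the wrist camera and the two fixed cameras differed by 2 to 3 mm in position throughout. I did the fine lining-up by relative views in the wrist camera, cross-checked with the side view.

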